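# Prop the display chest's lid open on its stay

## Task

Set up the wooden display chest for customers: open its lid all the way back until it leans there, swing the stay inside the chest up and over until it stands against its stop, then bring the lid forward and lower it gently so that it rests on the stay. Do not let the lid drop, and leave the candles round the chest where they stand.

Things in the scene. Friction and masses are not known exactly. Their poses are not given: they have to be found in the camera images.
- chest: pale wooden display chest, 160 mm deep (its x) x 190 mm wide (its y) x 75 mm to the rim, heavy and fixed; walls 8 mm. Origin: centre of the underside, on a 2 mm thick grey mat. Its x axis points from the front (brass pull) to the back (lid hinge), y to the left seen from its front, z up. A low divider (top 42 mm above the mat) runs along its y at x = -10 mm and carries the stay; behind the divider lies a flat wax tin, top 30 mm above the mat
- lid_hinge (a point): middle of the lid's hinge line, on the chest's back rim: (80, 0, 75) mm in the chest's frame; the lid turns about the chest's y axis
- lid_pull (a point): centre of the lid's round brass pull, a disc 22 mm across and 14 mm wide (along the chest's y, the width to pinch, and parallel to the hinge) on a 10 mm wide tongue, 32 mm out from the lid's front edge, 192 mm from the hinge line and 5 mm above the underside of the lid; 80 mm above the mat with the lid shut
- lid (a joint): lid angle, rad: 0 shut, grows as it opens; the stop is at 1.75, where it leans back and stays by its own weight; at less than about 1.5 it falls shut if let go. Lid 10 mm thick, about 0.26 kg, loose hinge. Resting on the raised stay it reads about 0.98
- stay_pivot (a point): pivot of the stay, near the chest's right side: (-10, -65, 63) mm in the chest's frame; the stay turns about the chest's x axis
- stay_button (a point): centre of the black round button at the stay's free end, a disc 20 mm across and 14 mm wide (along the chest's x, the width to pinch, at least 40 mm free on both sides), 120 mm from the pivot. Lying, the stay (brass bar, 8 x 10 mm, tip 133 mm from the pivot) points to the chest's +y, its button 63 mm above the mat, 12 mm under the rim
- stay (a joint): stay angle, rad: 0 lying along the divider, grows as the button swings up and over towards the chest's right (-y); 1.57 is upright, the stop is at 1.71, just past upright, where it stays by its own weight. Let go before upright, it falls back. About 50 g, loose pivot
- tester_a_mid (a point): open tester candle in a clear glass, 67 mm across, 74 mm tall; point at the centre, half-way up. A loose bystander
- tester_b_mid (a point): second open tester candle, 67 mm across, 74 mm tall; point at the centre, half-way up. A loose bystander
- candle_a_mid (a point): green candle jar with a cream lid, 69 mm across, 82 mm tall; point at the centre, half-way up. A loose bystander
- candle_b_mid (a point): second green candle jar with a cream lid, 69 mm across, 82 mm tall; point at the centre, half-way up. A loose bystander

How it is judged:
On the way, in this order (a step that is already met when the one before it is completed fails the run):
1. the lid leans all the way back (over 1.62 rad) (value of joint lid above 1.62 rad), for 0.2 s.
2. the stay stands against its stop (over 1.62 rad) while the lid still leans back (over 1.5 rad) (value of joint stay above 1.62 rad and value of joint lid above 1.5 rad), for 0.2 s.
At the end, for the whole second after the job is handed in: the stay stands at its stop (over 1.62 rad) and the lid rests on its end (0.92 to 1.04 rad), both still (under 0.05 rad/s) (value of joint stay above 1.62 rad and value of joint lid between 0.92 and 1.04 rad and velocity of joint lid between -0.05 and 0.05 rad/s and velocity of joint stay between -0.05 and 0.05 rad/s); the robot touches nothing.
It fails at once if the lid drops or is slammed (falls faster than 2.5 rad/s) (velocity of joint lid below -2.5 rad/s).
It fails at once if a candle near the chest is shifted by more than 20 mm or tipped (distance of any of tester_a_mid, tester_b_mid, candle_a_mid, candle_b_mid from where it was at the start of the episode above 0.02 m or angle between any of tester_a_mid, tester_b_mid, candle_a_mid, candle_b_mid's own z axis and vertical above 0.3 rad).
It also fails if it takes over 72 s, if anything falls off the work surface, if the arm or the gripper's body presses on something with over 40 N, if the wrist force passes 120 N, or if a joint passes its speed limit or range.

## Robot

A 7-joint arm with a two-finger parallel gripper is mounted at the origin on a cart in front of the work surface, level with it; the furniture and walls round the work are solid. World frame = base frame: x ahead of the robot, y to its left, z up, the work surface at z = 0. Lengths are in m, angles in rad, forces in N, time in s.
With the tool pointing down it reaches from about 0.4 to 0.875 m from the base axis. Payload 4.4 kg.
Tool frame: the origin (TCP) lies at the very end of the fingers, on their centre line; the grasp point (between the pads) lies 19 mm behind it (bot.grip_point_offset is the distance from the TCP to the grasp point, in m); z points along the fingers, y is the line along which they close (so a half turn about z gives the same grasp; the last joint's range is limited). The gripper opens to 85 mm and grips with 20 to 120 N. Pads are 22 mm wide; open, the fingers measure 114 mm over their backs; the gripper's body (76 mm by 85 mm) begins 54 mm behind the grasp point. The pads swing forward as they close: fully open they stand 13 mm farther back than shut.
Start: joints at [-1.264, 0.628, 0.038, 1.517, -0.027, 0.996, -0.02], TCP at [0.237, 0.605, 0.231] pointing down, gripper open.
Joint ranges: [-3.06, 3.06], [-0.37, 2.12], [-1.25, 1.32], [0.18, 2.47], [-1.1, 4.24], [0.23, 1.98], [-2.94, 2.94]. Speed limits (rad/s): [2.57, 2.57, 3.14, 3.14, 3.14, 3.14, 3.14].

## Interface

Orientations are given as a unit quaternion [w, x, y, z].
In Python, from cell import bot gives the robot as it stands.
- The arm moves only by the tool carry_out, never from a script. Its argument "deltas" is a list of rows, each a list of 3 entries, a list of its own where there are three numbers: the closure, from 0 (fully open) to 1 (shut), then the shift along the tool's x, y, z in m, then the turn, a rotation vector about the tool's x, y, z in degrees. A call has 1 to 12 rows; each row is the pose to reach, as a shift and turn from the pose commanded when the call began, along the tool's axes at that moment; what a row does not reach only later rows make up. A row lasts 1/8 s, in which the tool goes at most 62.5 mm and 10.7 degrees, less where a joint would pass 70% of its speed; a pose out of reach is approached as far as the arm can. A call with a gripper value outside its range is refused whole. The fingers move at their own pace and stop on an object; the grip force is fixed at half the most. Time passes only in rows, so rows that repeat a pose let the fingers close. It gives the time, the measured TCP pose, the force, the opening and the grip force at its end, in the units of the state.
- bot.read_state(): the state, without advancing time (a new reading comes with each control period).
- bot.get_image(name): name is "side" or "top"; returns (picture, depth): 420x560x3 uint8, red, green, blue; 420x560 float32, m along the optical axis (not along the pixel's ray), 0 where there is no reading.
- bot.camera_model(name): a dict with "mtx" (3x3 intrinsics, pixels), "R" (3x3) and "t" (3): a world point X has camera coordinates R X + t. Camera axes: x right, y down, z forward; pixel columns grow to the right and rows downward; lengths in m; the calibration is good to about 2 mm. A picture is of the moment at which its call begins. camera_model takes no time and is no camera call.
- bot.hand_in(): hands the job in; it is judged then, once.
Trained networks look in the newest picture that a camera, given by its name, has taken for a name from the list of things; names that differ only in an ending like _2 or _b are one class to them, and where a whole thing is asked for, a point or a joint stands for the part that bears it (a point fixed in the world has none). Each returns a list of dicts, best first, with "conf" (0 to 1); they miss things now and then, are a little off and sometimes report something else, mostly with a low value. They report only what shows in the picture. A call takes as long as a camera call.
- bot.search_frame(target, camera): "location" ([x, y, z] in m, in the coordinates of the camera as it stood for that picture, good to about 4 mm: the middle of the surface that is visible of it).
- bot.cut_out(target, camera): "pixels" (420x560 bool, what is visible of it).
The state is a dict: "clock": time; "qpos": joint angles; "dq": joint speeds; "effort": joint torques, N m; "tcp_pos": TCP position; "tool_rot": TCP orientation; "ft_force": force on the tool from outside, world axes, zero at the start; "ft_torque": the same for the moment, N m; "width": opening from 0.0 (shut) to 1.0 (fully open); "finger_force": force on a finger pad.
Only numpy, scipy, OpenCV 4.12 (cv2) and the standard library are available. Lean on these libraries where they do the work, as an engineer would, in place of code of your own. Each camera call takes 0.05 s, during which the arm holds its last target. There are 200 camera calls.

## Working session

There is one attempt and no reset: what is moved stays moved. The work goes in short steps, Python scripts to look and compute and a tool call to move; the robot and the scene stay as the last step left them, time stands still between calls to the robot, and variables do not carry over. Pictures are saved under pics/ and viewed, at most 10 in all, crops included, and the job is handed in when it is done.

Besides the shell and the picture viewer there is one more tool, called after "Emit:" as name([rows], argument=value, ...), one row to a line, values as JSON. carry_out: Moves the arm, as the interface text tells. Its arguments: {"type":"object","properties":{"deltas":{"type":"array"}},"required":["deltas"]}

```bash
mkdir -p pics; ls; python3 - <<'E'
from cell import bot
import cv2, numpy as np
s=bot.read_state(); print({k:np.round(v,3).tolist() for k,v in s.items()})
for n in("side","top"):
    im,d=bot.get_image(n); cv2.imwrite(f"pics/{n}0.png",im[:,:,::-1]); np.save(f"{n}_d0.npy",d)
    m=bot.camera_model(n); R,t=m["R"],m["t"]; print(n,"cam at",-R.T@t, R.round(2).tolist())
    for g in("lid_pull","lid_hinge","chest","lid","stay_button","tester_a_mid","candle_a_mid"):
        try:
            for r in bot.search_frame(g,n)[:4]: print(g,round(r["conf"],2),(R.T@(np.array(r["location"])-t)).round(4))
        except Exception as e: print(g,e)
E
```

```text
pics
{'clock': 0.0, 'qpos': [-1.264, 0.629, 0.038, 1.518, -0.027, 0.996, -0.02], 'dq': [0.0, 0.0, -0.001, 0.001, -0.002, 0.003, 0.001], 'effort': [0.0, -56.34, 1.226, -19.344, 0.011, 0.011, 0.0], 'tcp_pos': [0.236, 0.605, 0.23], 'tool_rot': [-0.0, 0.185, 0.983, -0.001], 'ft_force': [0.384, 0.66, -0.275], 'ft_torque': [-0.028, -0.02, 0.015], 'finger_force': 0.0, 'width': 0.997}
side cam at [ 0.27809817 -0.92286594  0.47188716] [[0.93, -0.37, -0.01], [-0.18, -0.43, -0.88], [0.33, 0.82, -0.47]]
lid_pull 0.8 [ 0.5859 -0.0656  0.0826]
lid_pull 0.48 [ 0.493  -0.4137  0.0681]
lid_pull 0.47 [ 0.406  -0.3827  0.0581]
chest 0.72 [ 0.5666 -0.0962  0.0778]
chest 0.42 [ 0.5026 -0.4991  0.0515]
lid 0.67 [ 0.5824 -0.0644  0.0915]
candle_a_mid 0.88 [ 0.4119 -0.4978  0.0688]
candle_a_mid 0.2 [ 0.5691 -0.0961  0.0758]
top cam at [ 0.46755848 -0.23576922  1.16284106] [[-0.01, -1.0, 0.0], [-1.0, 0.01, -0.06], [0.06, -0.0, -1.0]]
lid_pull 0.77 [ 0.5919 -0.0443  0.0862]
lid_hinge 0.92 [ 0.5924 -0.0505  0.0909]
lid_hinge 0.4 [ 0.5036 -0.4796  0.0519]
chest 0.89 [ 0.5883 -0.0495  0.0899]
lid 0.75 [ 0.5866 -0.0466  0.0913]
lid 0.67 [ 0.5866 -0.0516  0.0907]
tester_a_mid 0.98 [ 0.5029 -0.4835  0.0516]
tester_a_mid 0.28 [ 0.5939 -0.0435  0.0886]
candle_a_mid 0.92 [ 0.4172 -0.4694  0.082 ]
```

View pics/side0.png

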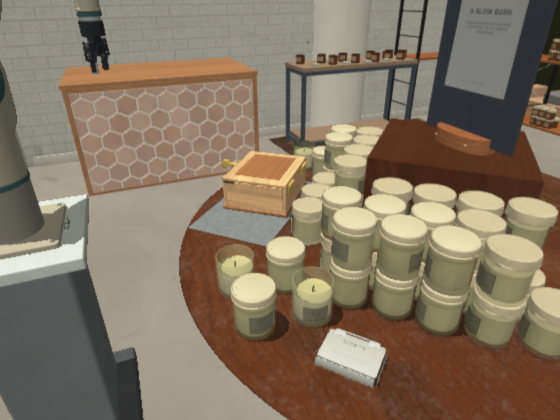

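View pics/top0.png

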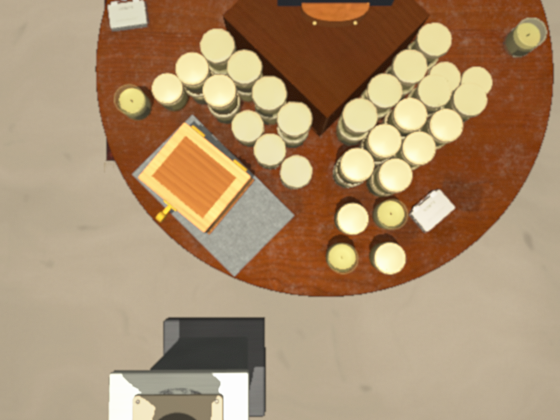

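The side view shows the closed chest around (265,182) with the brass pull at (228,163). In the top view the chest is at (193,176), the pull at (163,214) and the hinges at about (198,130) and (245,172). Jars stand behind it and to its right. Next I'll fit the chest pose.

```bash
cat > h.py <<'E'
from cell import bot
import cv2, numpy as np
from scipy.spatial.transform import Rotation as Ro
def cloud(n):
    im,d=bot.get_image(n); m=bot.camera_model(n); v,u=np.nonzero(d>0); z=d[v,u]
    c=np.c_[u,v,np.ones(len(u))]@np.linalg.inv(m["mtx"]).T*z[:,None]
    return im,(c-m["t"])@m["R"],im[v,u],np.c_[u,v]
def tool():
    s=bot.read_state(); q=s["tool_rot"]; return s,Ro.from_quat(np.r_[q[1:],q[0]])
E
python3 - <<'E'
from h import *
im,P,C,UV=cloud("top")
print("mtx",bot.camera_model("top")["mtx"].round(1).tolist())
pm=cv2.imread("pics/top0.png")
k=(UV[:,0]>120)&(UV[:,0]<262)&(UV[:,1]>112)&(UV[:,1]<245)
m=k&(P[:,2]>.078)&(P[:,2]<.1)
mk=np.zeros((420,560),np.uint8); mk[UV[m,1],UV[m,0]]=1
n,l,st,ce=cv2.connectedComponentsWithStats(mk); i=1+st[1:,4].argmax()
m&=l[UV[:,1],UV[:,0]]==i
print("n",m.sum(),"z",np.percentile(P[m,2],[5,50,95]))
mo=cv2.morphologyEx((l==i).astype(np.uint8),cv2.MORPH_OPEN,np.ones((15,15)))
b=m&(mo[UV[:,1],UV[:,0]]>0)
r=cv2.minAreaRect(P[b,:2].astype(np.float32)); print("rect",r)
print("pull blob",P[m&~b].mean(0) if (m&~b).any() else None)
for g in("lid_pull",):
    mm=bot.cut_out(g,"top")
    for q in mm[:2]:
        w=q["pixels"][UV[:,1],UV[:,0]]; print(g,q["conf"],w.sum(),np.median(P[w],0))
w=(UV[:,0]>154)&(UV[:,0]<172)&(UV[:,1]>205)&(UV[:,1]<224)&(P[:,2]>.07)
print("pull px",w.sum(),P[w].mean(0),np.abs(P[w]).max(0))
# other tall things near chest
k=(P[:,2]>.03)&(np.hypot(P[:,0]-.59,P[:,1]+.05)<.25)&~m
for u,v in((132,102),(169,90),(193,70),(220,95),(248,127),(269,150),(296,171)):
    w=(abs(UV-[u,v]).max(1)<4); print((u,v),np.median(P[w],0).round(3))
cv2.imwrite("pics/crop.png",cv2.resize(pm[80:260,100:320],None,fx=3,fy=3,interpolation=cv2.INTER_CUBIC))
E
```

```text
mtx [[495.6, 0.0, 282.6], [0.0, 495.6, 204.6], [0.0, 0.0, 1.0]]
n 6541 z [0.08406774 0.08799906 0.091569  ]
rect ((0.5926215648651123, -0.045588284730911255), (0.19077643752098083, 0.1648184210062027), 47.32273864746094)
pull blob [ 0.56514535 -0.05522823  0.08698159]
lid_pull 0.86 6278 [ 0.59047244 -0.04657749  0.08805601]
pull px 118 [0.51144143 0.01818471 0.08828344] [0.52809999 0.03290764 0.09586445]
(132, 102) [0.768 0.1   0.048]
(169, 90) [0.786 0.009 0.081]
(193, 70) [ 0.803 -0.058  0.163]
(220, 95) [ 0.751 -0.114  0.162]
(248, 127) [ 0.701 -0.166  0.084]
(269, 150) [ 0.65  -0.212  0.084]
(296, 171) [ 0.603 -0.271  0.084]
```

View pics/crop.png

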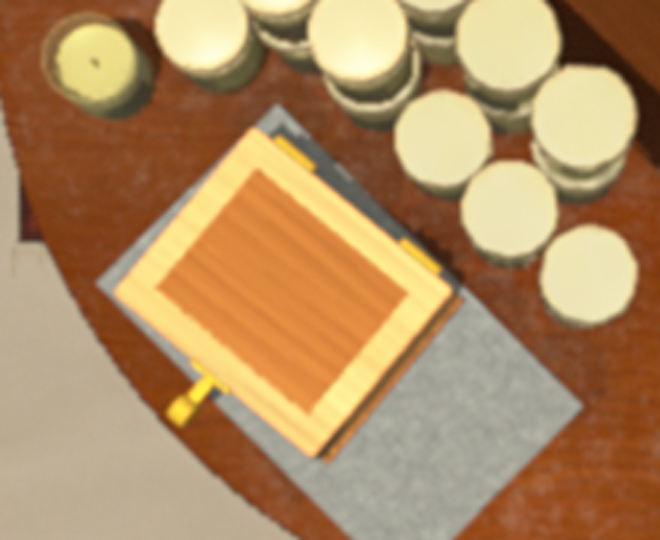

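```bash
python3 - <<'E'
from h import *
yaw=np.deg2rad(-42.7); X=np.array([np.cos(yaw),np.sin(yaw)]); Y=np.array([-X[1],X[0]]); c0=np.array([.5926,-.0456])
for cam in("top","side"):
    im,P,C,UV=cloud(cam)
    d=P[:,:2]-c0; L=np.c_[d@X,d@Y,P[:,2]]
    hsv=cv2.cvtColor(im,cv2.COLOR_RGB2HSV)[UV[:,1],UV[:,0]]
    g=(hsv[:,1]>190)&(hsv[:,0]>18)&(hsv[:,0]<32)&(abs(L[:,2]-.085)<.03)&(abs(L[:,1])<.12)
    for nm,w in(("pull",g&(L[:,0]<-.085)&(L[:,0]>-.15)),("disc",g&(L[:,0]<-.100)&(L[:,0]>-.15)),("hingeL",g&(L[:,0]>.07)&(L[:,0]<.1)&(L[:,1]>0)),("hingeR",g&(L[:,0]>.07)&(L[:,0]<.1)&(L[:,1]<0))):
        if w.sum(): print(cam,nm,w.sum(),L[w].mean(0).round(4),"min",L[w].min(0).round(4),"max",L[w].max(0).round(4))
    t=(L[:,2]>.08)&(L[:,2]<.096)
    for nm,w,a in(("y+",t&(abs(L[:,0])<.06)&(L[:,1]>0)&(L[:,1]<.12),1),("y-",t&(abs(L[:,0])<.06)&(L[:,1]<0)&(L[:,1]>-.12),1),("front",t&(abs(L[:,1])<.08)&(abs(L[:,1])>.03)&(L[:,0]<0)&(L[:,0]>-.1),0)):
        b=1-a; e=[]
        for s in np.arange(-.06,.06,.008):
            k=w&(abs(L[:,b]-s)<.004)
            if k.sum()>3: e.append((s,L[k,a].min() if nm in("y-","front") else L[k,a].max()))
        if len(e)>3: e=np.array(e); p=np.polyfit(e[:,0],e[:,1],1); print(cam,nm,"edge",p[1].round(4),"tilt deg",np.rad2deg(p[0]).round(2))
E
```

```text
top pull 60 [-0.1088 -0.0085  0.0888] min [-0.1206 -0.0143  0.0775] max [-0.0946 -0.0005  0.0979]
top disc 54 [-0.1101 -0.0088  0.0891] min [-0.1206 -0.0143  0.0775] max [-0.1001 -0.0005  0.0979]
top hingeL 8 [0.0815 0.0586 0.081 ] min [0.0807 0.0479 0.0766] max [0.0821 0.0713 0.0854]
top hingeR 7 [ 0.0878 -0.0614  0.0814] min [ 0.0868 -0.0723  0.0795] max [ 0.0888 -0.0445  0.084 ]
top y+ edge 0.093 tilt deg 3.49
top y- edge -0.0966 tilt deg 3.21
top front edge -0.0788 tilt deg -2.93
side y+ edge 0.0898 tilt deg 2.82
side y- edge -0.0975 tilt deg 3.27
side front edge -0.0741 tilt deg -2.82
```

Chest pose: yaw −39.6°, centre (0.592, −0.0484). The pull comes out at (0.506, 0.023, 0.082), and the colour blob agrees with that. I'll keep the tool vertical and let the round pull and button turn between the pads.

```bash
cat >> h.py <<'E'
import json,os
c=np.array([.5920,-.0484,.002]); yw=-39.6
CH=Ro.from_euler('z',yw,degrees=True)
W=lambda p: c+CH.apply(np.array(p)/1000.)          # chest mm -> world m
def pull(th,r=192): return W([80-r*np.cos(th)+5*np.sin(th),0,75+r*np.sin(th)+5*np.cos(th)])
def btn(th,r=120): return W([-10,-65+r*np.cos(th),63+r*np.sin(th)])
def frame(a):
    y=np.array([np.cos(a),np.sin(a),0]); z=np.array([0,0,-1.]); return Ro.from_matrix(np.c_[np.cross(y,z),y,z])
def load(): return json.load(open('cmd.json')) if os.path.exists('cmd.json') else dict(p=[.237,.605,.231],a=np.rad2deg(np.arctan2(.932,.364)))
def plan(wps):
    """wps: (closure, grasp point world, tool-y azimuth deg). Prints rows; stores the last as commanded."""
    k=load(); F=frame(np.deg2rad(k['a'])); rows=[]
    for cl,G,a in wps:
        d=F.inv().apply(np.array(G)+[0,0,-.019]-k['p']).round(4); t=round(-(a-k['a']),1)
        rows.append([cl,d.tolist(),[0,0,t]])
    print(json.dumps(rows))
    json.dump(dict(p=(np.array(k['p'])+F.apply(rows[-1][1])).tolist(),a=k['a']-rows[-1][2][2]),open('cmd.json','w'))
def st(): 
    s,R=tool(); y=R.as_matrix()[:,1]; print('t',round(s['clock'],2),'tcp',s['tcp_pos'],'yaz',np.rad2deg(np.arctan2(y[1],y[0])).round(2),'z',R.as_matrix()[:,2].round(3),'F',np.round(s['ft_force'],1),'w',s['width'],'ff',s['finger_force'],'q',np.round(s['qpos'],2))
LY=90+yw
E
python3 - <<'E'
from h import *
print(bot.grip_point_offset, pull(0),pull(1.75),btn(0),btn(1.71))
plan([(.3,pull(0)+[0,0,.1],LY)])
E
```

```text
0.0187 [0.50570252 0.02299149 0.082     ] [ 0.68380139 -0.12434472  0.26503407] [6.19353187e-01 3.52468250e-04 6.50000000e-02] [ 0.53224885 -0.10493859  0.18383922]
[[0.3, [-0.462, -0.4444, 0.068], [0, 0, 18.3]]]
```

Emit:
carry_out([
  [0.3, [-0.462, -0.444, 0.068], [0, 0, 18.3]],
  [0.3, [-0.462, -0.444, 0.068], [0, 0, 18.3]],
  [0.3, [-0.462, -0.444, 0.068], [0, 0, 18.3]],
  [0.3, [-0.462, -0.444, 0.068], [0, 0, 18.3]],
  [0.3, [-0.462, -0.444, 0.068], [0, 0, 18.3]],
  [0.3, [-0.462, -0.444, 0.068], [0, 0, 18.3]],
  [0.3, [-0.462, -0.444, 0.068], [0, 0, 18.3]],
  [0.3, [-0.462, -0.444, 0.068], [0, 0, 18.3]],
  [0.3, [-0.462, -0.444, 0.068], [0, 0, 18.3]],
  [0.3, [-0.462, -0.444, 0.068], [0, 0, 18.3]],
  [0.3, [-0.462, -0.444, 0.068], [0, 0, 18.3]],
  [0.3, [-0.462, -0.444, 0.068], [0, 0, 18.3]],
])

```text
clock: 2.5
tcp_pos: [0.5058, 0.0218, 0.1632]
tool_rot: [0.0, 0.341, 0.94, -0.0]
ft_force: [-0.1, 0.8, -0.0]
width: 0.701
finger_force: 0.0
```

```bash
sed -i 's/round(4); t/round(3); t/' h.py; python3 - <<'E'
from h import *
st()
plan([(.3,pull(0)+[0,0,z],LY) for z in (.06,.03,.01,0)]+[(1,pull(0),LY)])
E
```

```text
t 2.5 tcp [0.50575086 0.02177059 0.16321865] yaz 50.12 z [ 0. -0. -1.] F [-0.1  0.8 -0. ] w 0.7014013705061984 ff 0.0 q [-0.16  0.52  0.1   1.99 -0.08  0.63  0.86]
[[0.3, [-0.0, 0.0, 0.04], [0, 0, -0.0]], [0.3, [-0.0, 0.0, 0.07], [0, 0, -0.0]], [0.3, [-0.0, 0.0, 0.09], [0, 0, -0.0]], [0.3, [-0.0, 0.0, 0.1], [0, 0, -0.0]], [1, [-0.0, 0.0, 0.1], [0, 0, -0.0]]]
```

Emit:
carry_out([
  [0.3, [0, 0, 0.04], [0, 0, 0]],
  [0.3, [0, 0, 0.07], [0, 0, 0]],
  [0.3, [0, 0, 0.09], [0, 0, 0]],
  [0.3, [0, 0, 0.1], [0, 0, 0]],
  [0.3, [0, 0, 0.1], [0, 0, 0]],
  [1, [0, 0, 0.1], [0, 0, 0]],
  [1, [0, 0, 0.1], [0, 0, 0]],
  [1, [0, 0, 0.1], [0, 0, 0]],
  [1, [0, 0, 0.1], [0, 0, 0]],
  [1, [0, 0, 0.1], [0, 0, 0]],
  [1, [0, 0, 0.1], [0, 0, 0]],
  [1, [0, 0, 0.1], [0, 0, 0]],
])

```text
clock: 4.0
tcp_pos: [0.5063, 0.0243, 0.0641]
tool_rot: [0.001, 0.339, 0.941, 0.001]
ft_force: [-0.1, 2.9, 5.7]
width: 0.15
finger_force: 59.8
```

```bash
python3 - <<'E'
from h import *
st()
im,_,_,_=cloud("side"); cv2.imwrite("pics/s1.png",cv2.resize(im[100:260,150:350,::-1],None,fx=3,fy=3,interpolation=cv2.INTER_CUBIC))
plan([(1,pull(t),LY) for t in np.linspace(.03,.33,11)])
E
```

```text
t 4.0 tcp [0.50628712 0.02428464 0.06409046] yaz 50.36 z [ 0.002  0.001 -1.   ] F [-0.1  2.9  5.7] w 0.1499555345001052 ff 59.78419482707977 q [-0.14  0.69  0.06  2.05 -0.1   0.4   0.88]
[[1, [-0.0, 0.0, -0.006], [0, 0, -0.0]], [1, [-0.001, 0.0, -0.012], [0, 0, -0.0]], [1, [-0.001, 0.0, -0.017], [0, 0, -0.0]], [1, [-0.002, 0.0, -0.023], [0, 0, -0.0]], [1, [-0.003, 0.0, -0.029], [0, 0, -0.0]], [1, [-0.004, 0.0, -0.034], [0, 0, -0.0]], [1, [-0.005, 0.0, -0.04], [0, 0, -0.0]], [1, [-0.007, 0.0, -0.045], [0, 0, -0.0]], [1, [-0.008, 0.0, -0.051], [0, 0, -0.0]], [1, [-0.01, 0.0, -0.057], [0, 0, -0.0]], [1, [-0.012, 0.0, -0.062], [0, 0, -0.0]]]
```

View pics/s1.png

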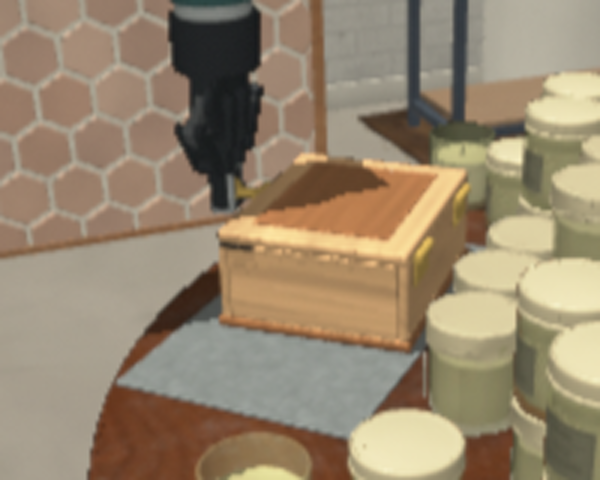

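The crop shows the fingers closed on the brass pull at (235,190), with the lid still shut. Now lifting.

Emit:
carry_out([
  [1, [0, 0, -0.006], [0, 0, 0]],
  [1, [-0.001, 0, -0.012], [0, 0, 0]],
  [1, [-0.001, 0, -0.017], [0, 0, 0]],
  [1, [-0.002, 0, -0.023], [0, 0, 0]],
  [1, [-0.003, 0, -0.029], [0, 0, 0]],
  [1, [-0.004, 0, -0.034], [0, 0, 0]],
  [1, [-0.005, 0, -0.04], [0, 0, 0]],
  [1, [-0.007, 0, -0.045], [0, 0, 0]],
  [1, [-0.008, 0, -0.051], [0, 0, 0]],
  [1, [-0.01, 0, -0.057], [0, 0, 0]],
  [1, [-0.012, 0, -0.062], [0, 0, 0]],
  [1, [-0.012, 0, -0.062], [0, 0, 0]],
])

```text
clock: 5.55
tcp_pos: [0.5157, 0.0163, 0.1257]
tool_rot: [0.001, 0.339, 0.941, 0.001]
ft_force: [5.5, 1.5, -5.7]
width: 0.156
finger_force: 58.5
```

```bash
python3 - <<'E'
from h import *
st(); print(load(), pull(.33)-[0,0,.019])
plan([(1,pull(t),LY) for t in np.linspace(.39,1.05,12)])
E
```

```text
t 5.55 tcp [0.51572716 0.01633575 0.12570887] yaz 50.33 z [ 0.002  0.001 -1.   ] F [ 5.5  1.5 -5.7] w 0.1561049058437517 ff 58.53639364242554 q [-0.14  0.59  0.08  1.99 -0.09  0.55  0.88]
{'p': [0.5149136673930185, 0.015322544851321163, 0.125], 'a': 50.366474377796294} [0.51493333 0.01535509 0.12494647]
[[1, [-0.004, 0.0, -0.011], [0, 0, -0.0]], [1, [-0.009, 0.0, -0.021], [0, 0, -0.0]], [1, [-0.015, 0.0, -0.031], [0, 0, -0.0]], [1, [-0.021, 0.0, -0.041], [0, 0, -0.0]], [1, [-0.028, 0.0, -0.05], [0, 0, -0.0]], [1, [-0.035, 0.0, -0.059], [0, 0, -0.0]], [1, [-0.043, 0.0, -0.068], [0, 0, -0.0]], [1, [-0.051, 0.0, -0.076], [0, 0, -0.0]], [1, [-0.06, 0.0, -0.083], [0, 0, -0.0]], [1, [-0.069, 0.0, -0.09], [0, 0, -0.0]], [1, [-0.079, 0.0, -0.096], [0, 0, -0.0]], [1, [-0.089, 0.0, -0.102], [0, 0, -0.0]]]
```

Forces are low, so I'll continue.

Emit:
carry_out([
  [1, [-0.004, 0, -0.011], [0, 0, 0]],
  [1, [-0.009, 0, -0.021], [0, 0, 0]],
  [1, [-0.015, 0, -0.031], [0, 0, 0]],
  [1, [-0.021, 0, -0.041], [0, 0, 0]],
  [1, [-0.028, 0, -0.05], [0, 0, 0]],
  [1, [-0.035, 0, -0.059], [0, 0, 0]],
  [1, [-0.043, 0, -0.068], [0, 0, 0]],
  [1, [-0.051, 0, -0.076], [0, 0, 0]],
  [1, [-0.06, 0, -0.083], [0, 0, 0]],
  [1, [-0.069, 0, -0.09], [0, 0, 0]],
  [1, [-0.079, 0, -0.096], [0, 0, 0]],
  [1, [-0.089, 0, -0.102], [0, 0, 0]],
])

```text
clock: 7.05
tcp_pos: [0.5816, -0.0384, 0.2267]
tool_rot: [-0.003, 0.339, 0.941, 0.001]
ft_force: [3.0, 4.9, -4.9]
width: 0.152
finger_force: 58.4
```

```bash
python3 - <<'E'
from h import *
st()
plan([(1,pull(t),LY) for t in list(np.linspace(1.12,1.73,11))+[1.74]])
E
```

```text
t 7.05 tcp [ 0.58155991 -0.03840407  0.22667068] yaz 50.39 z [-0.004  0.004 -1.   ] F [ 3.   4.9 -4.9] w 0.15159886328426853 ff 58.43703746795654 q [-0.04  0.54  0.1   1.71 -0.07  0.9   0.96]
[[1, [-0.012, 0.0, -0.006], [0, 0, -0.0]], [1, [-0.023, 0.0, -0.01], [0, 0, -0.0]], [1, [-0.034, 0.0, -0.014], [0, 0, -0.0]], [1, [-0.045, 0.0, -0.017], [0, 0, -0.0]], [1, [-0.056, 0.0, -0.02], [0, 0, -0.0]], [1, [-0.068, 0.0, -0.022], [0, 0, -0.0]], [1, [-0.08, 0.0, -0.023], [0, 0, -0.0]], [1, [-0.091, 0.0, -0.023], [0, 0, -0.0]], [1, [-0.103, 0.0, -0.023], [0, 0, -0.0]], [1, [-0.115, 0.0, -0.022], [0, 0, -0.0]], [1, [-0.126, 0.0, -0.02], [0, 0, -0.0]], [1, [-0.128, 0.0, -0.019], [0, 0, -0.0]]]
```

Emit:
carry_out([
  [1, [-0.012, 0, -0.006], [0, 0, 0]],
  [1, [-0.023, 0, -0.01], [0, 0, 0]],
  [1, [-0.034, 0, -0.014], [0, 0, 0]],
  [1, [-0.045, 0, -0.017], [0, 0, 0]],
  [1, [-0.056, 0, -0.02], [0, 0, 0]],
  [1, [-0.068, 0, -0.022], [0, 0, 0]],
  [1, [-0.08, 0, -0.023], [0, 0, 0]],
  [1, [-0.091, 0, -0.023], [0, 0, 0]],
  [1, [-0.103, 0, -0.023], [0, 0, 0]],
  [1, [-0.115, 0, -0.022], [0, 0, 0]],
  [1, [-0.126, 0, -0.02], [0, 0, 0]],
  [1, [-0.128, 0, -0.019], [0, 0, 0]],
])

```text
clock: 8.55
tcp_pos: [0.6836, -0.1231, 0.2473]
tool_rot: [0.002, 0.339, 0.941, 0.001]
ft_force: [2.2, 3.9, 7.6]
width: 0.145
finger_force: 61.0
```

```bash
python3 - <<'E'
from h import *
st()
G=pull(1.74); plan([(1,G,LY)]*2+[(.7,G,LY)]*4+[(.7,G+[0,0,.02],LY),(.7,G+[0,0,.06],LY),(.7,G+[0,0,.08],LY)])
E
```

```text
t 8.55 tcp [ 0.6835898  -0.12312108  0.24730675] yaz 50.32 z [ 0.004 -0.    -1.   ] F [2.2 3.9 7.6] w 0.14540787487462442 ff 60.97124934196472 q [ 0.08  0.68  0.11  1.36 -0.08  1.1   1.08]
[[1, [-0.0, 0.0, -0.0], [0, 0, -0.0]], [1, [-0.0, 0.0, -0.0], [0, 0, -0.0]], [0.7, [-0.0, 0.0, -0.0], [0, 0, -0.0]], [0.7, [-0.0, 0.0, -0.0], [0, 0, -0.0]], [0.7, [-0.0, 0.0, -0.0], [0, 0, -0.0]], [0.7, [-0.0, 0.0, -0.0], [0, 0, -0.0]], [0.7, [-0.0, 0.0, -0.02], [0, 0, -0.0]], [0.7, [-0.0, 0.0, -0.06], [0, 0, -0.0]], [0.7, [-0.0, 0.0, -0.08], [0, 0, -0.0]]]
```

Emit:
carry_out([
  [1, [0, 0, 0], [0, 0, 0]],
  [1, [0, 0, 0], [0, 0, 0]],
  [0.7, [0, 0, 0], [0, 0, 0]],
  [0.7, [0, 0, 0], [0, 0, 0]],
  [0.7, [0, 0, 0], [0, 0, 0]],
  [0.7, [0, 0, 0], [0, 0, 0]],
  [0.7, [0, 0, -0.02], [0, 0, 0]],
  [0.7, [0, 0, -0.06], [0, 0, 0]],
  [0.7, [0, 0, -0.08], [0, 0, 0]],
  [0.7, [0, 0, -0.08], [0, 0, 0]],
])

```text
clock: 9.8
tcp_pos: [0.6824, -0.123, 0.3281]
tool_rot: [0.002, 0.339, 0.941, 0.0]
ft_force: [0.4, 0.7, -1.0]
width: 0.302
finger_force: 0.0
```

```bash
python3 - <<'E'
from h import *
st()
plan([(.55,btn(0)+[0,0,.28],yw)])
plan([(.55,btn(0)+[0,0,.10],yw)])
E
```

```text
t 9.8 tcp [ 0.68243097 -0.12297726  0.32811515] yaz 50.34 z [ 0.004 -0.001 -1.   ] F [ 0.4  0.7 -1. ] w 0.3015338233754095 ff 0.0 q [ 0.08  0.63  0.11  1.25 -0.07  1.27  1.07]
[[0.55, [0.127, 0.055, -0.0], [0, 0, 90.0]]]
[[0.55, [0.0, -0.0, 0.18], [0, 0, -0.0]]]
```

Emit:
carry_out([
  [0.55, [0.127, 0.055, 0], [0, 0, 90]],
  [0.55, [0.127, 0.055, 0], [0, 0, 90]],
  [0.55, [0.127, 0.055, 0], [0, 0, 90]],
  [0.55, [0.127, 0.055, 0], [0, 0, 90]],
  [0.55, [0.127, 0.055, 0], [0, 0, 90]],
  [0.55, [0.127, 0.055, 0], [0, 0, 90]],
  [0.55, [0.127, 0.055, 0], [0, 0, 90]],
  [0.55, [0.127, 0.055, 0], [0, 0, 90]],
  [0.55, [0.127, 0.055, 0], [0, 0, 90]],
  [0.55, [0.127, 0.055, 0], [0, 0, 90]],
])

```text
clock: 11.05
tcp_pos: [0.6182, 0.0009, 0.3248]
tool_rot: [-0.0, 0.905, 0.426, -0.001]
ft_force: [0.4, 0.4, 0.0]
width: 0.45
finger_force: 0.0
```

```bash
python3 - <<'E'
from h import *
st()
ims=[]
for n,(v,u) in(("top",(100,110)),("side",(100,190))):
    im,P,C,UV=cloud(n); ims.append(cv2.resize(im[v:v+150,u:u+130,::-1],None,fx=3,fy=3,interpolation=cv2.INTER_CUBIC))
    m=bot.camera_model(n)
    print(n,"expected px btn/pivot",[(lambda q:(q[:2]/q[2]).round(1))(m["mtx"]@(m["R"]@X+m["t"])) for X in(btn(0),W([-10,-65,63]),pull(1.75))])
    for g in("stay_button","lid_pull"):
        for r in bot.search_frame(g,n)[:2]: w=m["R"].T@(np.array(r["location"])-m["t"]); print(n,g,round(r["conf"],2),"world",w.round(4),"chest mm",(CH.inv().apply(w-c)*1000).round(1))
cv2.imwrite("pics/in.png",np.hstack(ims))
E
```

```text
t 11.05 tcp [0.61818097 0.00088308 0.32482651] yaz -39.62 z [-0.002 -0.001 -1.   ] F [0.4 0.4 0. ] w 0.4496614292283948 ff 0.0 q [-0.35  0.54  0.51  1.49 -0.28  1.18 -0.49]
top expected px btn/pivot [array([173.9, 165.5]), array([215.4, 199.6]), array([218.9, 115.3])]
top stay_button 0.71 world [ 0.5871 -0.0375  0.0696] chest mm [-10.7   5.3  67.6]
top stay_button 0.69 world [ 0.6661 -0.1186  0.1894] chest mm [101.9  -6.9 187.4]
top lid_pull 0.66 world [ 0.6718 -0.1152  0.1916] chest mm [104.1  -0.6 189.6]
side expected px btn/pivot [array([268.8, 165.4]), array([252.9, 183.5]), array([313.5,  98.1])]
side lid_pull 0.7 world [ 0.6549 -0.141   0.175 ] chest mm [107.5 -31.3 173. ]
```

View pics/in.png

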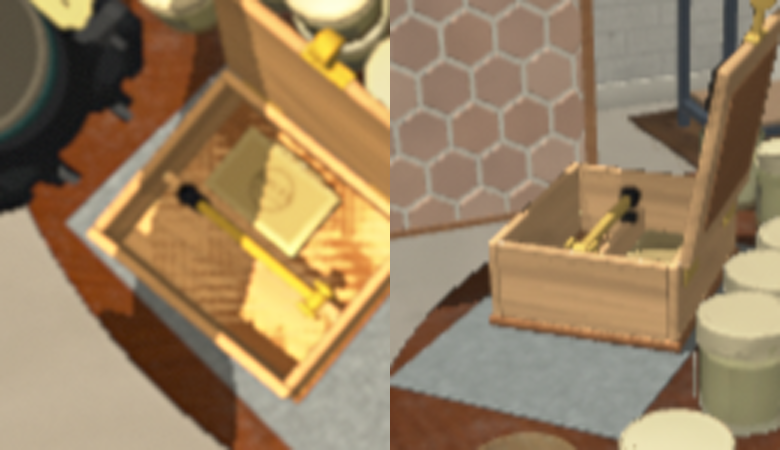

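The lid is leaning back. The button is at top pixel (173,165) and side pixel (270,166), within about 1 px of the prediction. Descending.

```bash
python3 - <<'E'
from h import *
plan([(.55,btn(0)+[0,0,z],yw) for z in(.07,.04,.015,.0)])
E
```

```text
[[0.55, [0.0, -0.0, 0.03], [0, 0, -0.0]], [0.55, [0.0, -0.0, 0.06], [0, 0, -0.0]], [0.55, [0.0, -0.0, 0.085], [0, 0, -0.0]], [0.55, [0.0, -0.0, 0.1], [0, 0, -0.0]]]
```

Emit:
carry_out([
  [0.55, [0, 0, 0.05], [0, 0, 0]],
  [0.55, [0, 0, 0.1], [0, 0, 0]],
  [0.55, [0, 0, 0.15], [0, 0, 0]],
  [0.55, [0, 0, 0.18], [0, 0, 0]],
  [0.55, [0, 0, 0.18], [0, 0, 0]],
])

```text
clock: 11.98
tcp_pos: [0.6171, 0.001, 0.1441]
tool_rot: [-0.001, 0.905, 0.425, -0.002]
ft_force: [0.2, 0.1, 0.4]
width: 0.449
finger_force: 0.0
```

Emit:
carry_out([
  [0.55, [0, 0, 0.03], [0, 0, 0]],
  [0.55, [0, 0, 0.06], [0, 0, 0]],
  [0.55, [0, 0, 0.085], [0, 0, 0]],
  [0.55, [0, 0, 0.1], [0, 0, 0]],
  [0.55, [0, 0, 0.1], [0, 0, 0]],
  [1, [0, 0, 0.1], [0, 0, 0]],
  [1, [0, 0, 0.1], [0, 0, 0]],
  [1, [0, 0, 0.1], [0, 0, 0]],
  [1, [0, 0, 0.1], [0, 0, 0]],
  [1, [0, 0, 0.1], [0, 0, 0]],
  [1, [0, 0, 0.1], [0, 0, 0]],
])

```text
clock: 13.35
tcp_pos: [0.6206, 0.0002, 0.0475]
tool_rot: [0.001, 0.905, 0.425, 0.002]
ft_force: [2.2, -2.5, 5.6]
width: 0.166
finger_force: 58.7
```

```bash
python3 - <<'E'
from h import *
st()
plan([(1,btn(t),yw) for t in np.linspace(.06,.72,12)])
E
```

```text
t 13.35 tcp [6.20637738e-01 1.95247941e-04 4.75270473e-02] yaz -39.67 z [ 0.004 -0.001 -1.   ] F [ 2.2 -2.5  5.6] w 0.16642542030231466 ff 58.70625615119934 q [-0.25  0.85  0.35  1.75 -0.46  0.62 -0.33]
[[1, [-0.0, -0.0, -0.007], [0, 0, -0.0]], [1, [-0.001, -0.0, -0.014], [0, 0, -0.0]], [1, [-0.002, -0.0, -0.021], [0, 0, -0.0]], [1, [-0.003, -0.0, -0.029], [0, 0, -0.0]], [1, [-0.005, -0.0, -0.035], [0, 0, -0.0]], [1, [-0.008, -0.0, -0.042], [0, 0, -0.0]], [1, [-0.01, -0.0, -0.049], [0, 0, -0.0]], [1, [-0.013, -0.0, -0.055], [0, 0, -0.0]], [1, [-0.017, -0.0, -0.062], [0, 0, -0.0]], [1, [-0.021, -0.0, -0.068], [0, 0, -0.0]], [1, [-0.025, -0.0, -0.074], [0, 0, -0.0]], [1, [-0.03, -0.0, -0.079], [0, 0, -0.0]]]
```

Emit:
carry_out([
  [1, [0, 0, -0.007], [0, 0, 0]],
  [1, [-0.001, 0, -0.014], [0, 0, 0]],
  [1, [-0.002, 0, -0.021], [0, 0, 0]],
  [1, [-0.003, 0, -0.029], [0, 0, 0]],
  [1, [-0.005, 0, -0.035], [0, 0, 0]],
  [1, [-0.008, 0, -0.042], [0, 0, 0]],
  [1, [-0.01, 0, -0.049], [0, 0, 0]],
  [1, [-0.013, 0, -0.055], [0, 0, 0]],
  [1, [-0.017, 0, -0.062], [0, 0, 0]],
  [1, [-0.021, 0, -0.068], [0, 0, 0]],
  [1, [-0.025, 0, -0.074], [0, 0, 0]],
  [1, [-0.03, 0, -0.079], [0, 0, 0]],
])

```text
clock: 14.85
tcp_pos: [0.6073, -0.0157, 0.1282]
tool_rot: [-0.0, 0.904, 0.427, 0.008]
ft_force: [13.0, 10.1, 6.8]
width: 0.142
finger_force: 81.9
```

```bash
python3 - <<'E'
from h import *
st()
plan([(1,btn(t),yw) for t in np.linspace(.78,1.38,12)])
E
```

```text
t 14.85 tcp [ 0.60729867 -0.01568595  0.1282261 ] yaz -39.51 z [ 0.015  0.008 -1.   ] F [13.  10.1  6.8] w 0.14169421300185284 ff 81.92346950992942 q [-0.26  0.72  0.4   1.76 -0.41  0.73 -0.34]
[[1, [-0.005, 0.0, -0.005], [0, 0, -0.0]], [1, [-0.009, 0.0, -0.01], [0, 0, -0.0]], [1, [-0.014, 0.0, -0.014], [0, 0, -0.0]], [1, [-0.019, 0.0, -0.018], [0, 0, -0.0]], [1, [-0.025, 0.0, -0.022], [0, 0, -0.0]], [1, [-0.03, 0.0, -0.025], [0, 0, -0.0]], [1, [-0.036, 0.0, -0.028], [0, 0, -0.0]], [1, [-0.042, 0.0, -0.031], [0, 0, -0.0]], [1, [-0.048, 0.0, -0.034], [0, 0, -0.0]], [1, [-0.054, 0.0, -0.036], [0, 0, -0.0]], [1, [-0.061, 0.0, -0.037], [0, 0, -0.0]], [1, [-0.067, 0.0, -0.039], [0, 0, -0.0]]]
```

Radial force is building up. I'll hold to let it settle before continuing.

Emit:
carry_out([
  [1, [0, 0, 0], [0, 0, 0]],
  [1, [0, 0, 0], [0, 0, 0]],
  [1, [0, 0, 0], [0, 0, 0]],
])

```text
clock: 15.22
tcp_pos: [0.6074, -0.0153, 0.1286]
tool_rot: [-0.0, 0.905, 0.426, 0.009]
ft_force: [11.3, 10.7, 9.0]
width: 0.142
finger_force: 79.8
```

```bash
python3 - <<'E'
from h import *
json.dump(dict(p=(btn(.72)-[0,0,.019]).tolist(),a=yw),open('cmd.json','w'))
st(); s=bot.read_state(); print("torque",s["ft_torque"])
L=CH.inv().apply(s["tcp_pos"]+np.array([0,0,.019])-c)*1000; print("grasp chest mm",L,"cmd",CH.inv().apply(btn(.72)-c)*1000,"r",np.hypot(L[1]+65,L[2]-63),"ang",np.arctan2(L[2]-63,L[1]+65))
ims=[]
for n,(v,u) in(("top",(100,110)),("side",(80,190))):
    im,P,C,UV=cloud(n); ims.append(cv2.resize(im[v:v+150,u:u+130,::-1],None,fx=3,fy=3,interpolation=cv2.INTER_CUBIC))
    m=bot.camera_model(n)
    print(n,"expected px btn/pivot",[(lambda q:(q[:2]/q[2]).round(1))(m["mtx"]@(m["R"]@X+m["t"])) for X in(btn(.72),W([-10,-65,63]))])
cv2.imwrite("pics/sw.png",np.hstack(ims))
E
```

```text
t 15.22 tcp [ 0.60738816 -0.01533668  0.12857304] yaz -39.59 z [ 0.015  0.008 -1.   ] F [11.3 10.7  9. ] w 0.14229665698310084 ff 79.83652599155903 q [-0.26  0.72  0.4   1.76 -0.41  0.73 -0.34]
torque [ 2.51935499 -2.55562094 -0.73419258]
grasp chest mm [ -9.21857321  35.28450453 145.57304028] cmd [-10.          25.2166875  142.12616064] r 129.90492226832154 ang 0.6888400153888545
top expected px btn/pivot [array([176.8, 169.4]), array([215.4, 199.6])]
side expected px btn/pivot [array([264.4, 140.8]), array([252.9, 183.5])]
```

View pics/sw.png

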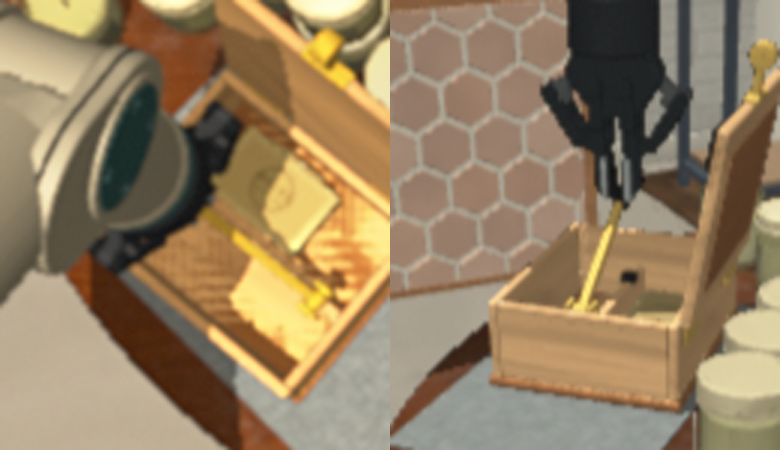

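The side crop shows the bar from its pivot at (580,303) up to the fingertips at (617,205), so the button is still held. The tool is strained about 10 mm outward, so I'll shift the command to relax it.

Emit:
carry_out([
  [1, [0.004, 0, -0.002], [0, 0, 0]],
  [1, [0.008, 0, -0.003], [0, 0, 0]],
  [1, [0.008, 0, -0.003], [0, 0, 0]],
  [1, [0.008, 0, -0.003], [0, 0, 0]],
])

```text
clock: 15.82
tcp_pos: [0.6073, -0.0152, 0.1292]
tool_rot: [0.001, 0.905, 0.425, 0.003]
ft_force: [6.0, 0.5, 2.1]
width: 0.141
finger_force: 79.0
```

```bash
cat >> h.py <<'E'
def loc():
    s=bot.read_state(); L=CH.inv().apply(s["tcp_pos"]+np.array([0,0,.019])-c)*1000; k=load()
    print("grasp chest mm",L.round(1),"cmd",(CH.inv().apply(np.array(k['p'])+[0,0,.019]-c)*1000).round(1),"F chest",CH.inv().apply(s["ft_force"]).round(1),"ff",s["finger_force"],"w",s["width"])
E
python3 - <<'E'
from h import *
k=load(); k['p']=(np.array(k['p'])+CH.apply([0,.008,.003])).tolist(); json.dump(k,open('cmd.json','w'))
st();loc()
E
```

```text
t 15.82 tcp [ 0.60726634 -0.01522983  0.12915293] yaz -39.76 z [ 0.005  0.001 -1.   ] F [6.  0.5 2.1] w 0.14119909629444838 ff 79.01455096900463 q [-0.27  0.73  0.41  1.75 -0.4   0.75 -0.35]
grasp chest mm [ -9.4  35.3 146.2] cmd [-10.   33.2 145.1] F chest [4.3 4.2 2.1] ff 79.01455096900463 w 0.14119909629444838
```

```bash
cat >> h.py <<'E'
def px(n,X):
    m=bot.camera_model(n); q=m["mtx"]@(m["R"]@np.array(X)+m["t"]); return q[:2]/q[2]
def stay_angle(n="side",dbg=False):
    im,_=bot.get_image(n)
    hsv=cv2.cvtColor(im,cv2.COLOR_RGB2HSV); g=(hsv[...,1]>150)&(hsv[...,0]>18)&(hsv[...,0]<34)&(hsv[...,2]>90)
    g=g.astype(np.float32); best=[]
    for t in np.arange(0,1.8,.01):
        s=[]
        for r in range(20,105,3):
            p=px(n,btn(t,r)); s.append(cv2.getRectSubPix(g,(3,3),tuple(map(float,p))).mean())
        best.append((np.mean(s),t,np.array(s)))
    best.sort(key=lambda b:-b[0]); return im,[(round(float(b[0]),2),round(float(b[1]),2)) for b in best[:5]]
E
python3 - <<'E'
from h import *
im,b=stay_angle(); print(b); print(stay_angle("top")[1])
o=cv2.resize(im[100:200,215:315,::-1],None,fx=6,fy=6,interpolation=cv2.INTER_CUBIC)
for t in(.5,.6,.7):
    a=(px("side",btn(t))-[215,100])*6; cv2.circle(o,tuple(int(v) for v in a),5,(0,0,255) if t==.6 else (255,0,0),2)
G=bot.read_state()["tcp_pos"]
for X,col in((G,(0,255,0)),(np.array(G)+[0,0,.019],(255,255,0))):
    a=(px("side",X)-[215,100])*6; cv2.circle(o,tuple(int(v) for v in a),4,col,-1)
cv2.imwrite("pics/sz.png",o)
E
```

```text
Traceback (most recent call last):
  File "h.py", line 42, in stay_angle
    p=px(n,btn(t,r)); s.append(cv2.getRectSubPix(g,(3,3),tuple(map(float,p))).mean())
  File "h.py", line 34, in px
    m=bot.camera_model(n); q=m["mtx"]@(m["R"]@np.array(X)+m["t"]); return q[:2]/q[2]
ValueError: time passes only in moves, steps and waits
```

```bash
sed -i 's/    m=bot.camera_model(n); q=m\["mtx"\]/    m=CM[n]; q=m["mtx"]/' h.py; echo 'CM={n:bot.camera_model(n) for n in("side","top")}' >> h.py
python3 - <<'E'
from h import *
im,b=stay_angle(); print(b); print(stay_angle("top")[1])
o=cv2.resize(im[100:200,215:315,::-1],None,fx=6,fy=6,interpolation=cv2.INTER_CUBIC)
for t in(.5,.6,.7):
    a=(px("side",btn(t))-[215,100])*6; cv2.circle(o,tuple(int(v) for v in a),5,(0,0,255) if t==.6 else (255,0,0),2)
G=bot.read_state()["tcp_pos"]
for X,col in((G,(0,255,0)),(np.array(G)+[0,0,.019],(255,255,0))):
    a=(px("side",X)-[215,100])*6; cv2.circle(o,tuple(int(v) for v in a),4,col,-1)
cv2.imwrite("pics/sz.png",o)
E
```

```text
[(0.0, 0.0), (0.0, 0.01), (0.0, 0.02), (0.0, 0.03), (0.0, 0.04)]
[(1.0, 1.66), (1.0, 1.67), (1.0, 1.68), (1.0, 1.69), (1.0, 1.7)]
```

View pics/sz.png

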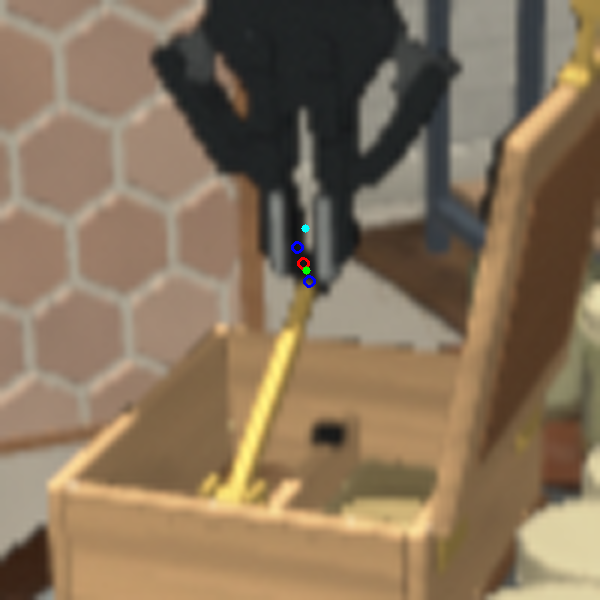

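The button sits near the fingertips in the zoom, with its disc around (310,265). It crept down the pads because the tool kept its angle while the stay turned. I'll lower the stay, let it go, and grasp again while tilting the tool with it.

Emit:
carry_out([
  [1, [0.005, 0, 0.009], [0, 0, 0]],
  [1, [0.009, 0, 0.018], [0, 0, 0]],
  [1, [0.012, 0, 0.027], [0, 0, 0]],
  [1, [0.015, 0, 0.036], [0, 0, 0]],
  [1, [0.018, 0, 0.045], [0, 0, 0]],
  [1, [0.019, 0, 0.053], [0, 0, 0]],
  [1, [0.02, 0, 0.06], [0, 0, 0]],
  [1, [0.02, 0, 0.06], [0, 0, 0]],
  [1, [0.02, 0, 0.06], [0, 0, 0]],
])

```text
clock: 17.1
tcp_pos: [0.6196, -0.0009, 0.0698]
tool_rot: [0.001, 0.905, 0.426, 0.002]
ft_force: [4.9, -1.0, 10.5]
width: 0.124
finger_force: 62.0
```

```bash
python3 - <<'E'
from h import *
k=load(); k['p']=(np.array(k['p'])+CH.apply([0,.020,-.060])).tolist(); json.dump(k,open('cmd.json','w'))
loc()
im,b=stay_angle(); print(b)
o=cv2.resize(im[100:200,215:315,::-1],None,fx=6,fy=6,interpolation=cv2.INTER_CUBIC); cv2.imwrite("pics/low.png",o)
E
```

```text
grasp chest mm [-9.  54.1 86.8] cmd [-10.   53.2  85.1] F chest [ 4.4  2.3 10.5] ff 61.9652109593153 w 0.12415651420656054
[(0.0, 0.0), (0.0, 0.01), (0.0, 0.02), (0.0, 0.03), (0.0, 0.04)]
```

View pics/low.png

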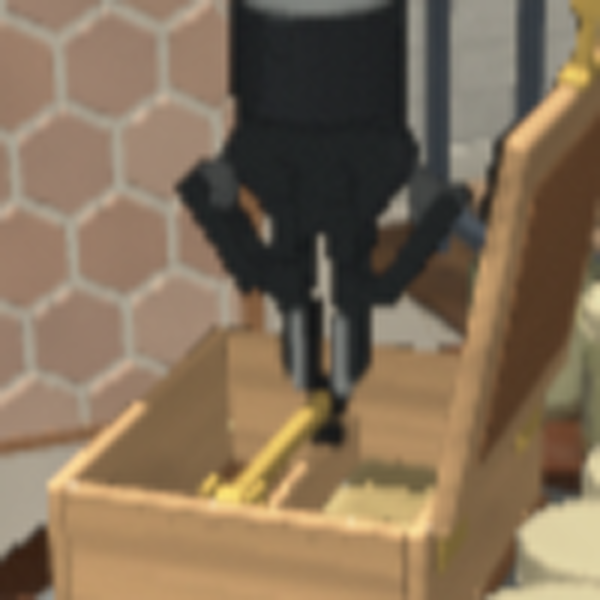

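The stay is back down, with the button at the fingertips (325,405). I'll open, rise and test the tilted end pose in free air.

```bash
cat >> h.py <<'E'
def pose(G,phi): # tool y along chest X, tool z tilted phi deg from down toward chest +Y, grasp point at G
    R=Ro.from_rotvec(CH.apply([np.deg2rad(phi),0,0]))*frame(np.deg2rad(yw)); return np.array(G)+.0187*R.apply([0,0,1]),R
def plan2(wps,start=None):
    if start is None: k=json.load(open('cmd2.json')); p0,R0=np.array(k['p']),Ro.from_quat(k['q'])
    else: p0,R0=start
    rows=[]
    for cl,G,phi in wps:
        p,R=pose(G,phi); rows.append([cl,R0.inv().apply(p-p0).round(3).tolist(),np.rad2deg((R0.inv()*R).as_rotvec()).round(1).tolist()])
    print(json.dumps(rows))
    json.dump(dict(p=(p0+R0.apply(rows[-1][1])).tolist(),q=(R0*Ro.from_rotvec(np.deg2rad(rows[-1][2]))).as_quat().tolist()),open('cmd2.json','w'))
def st2():
    st(); s,R=tool(); k=json.load(open('cmd2.json')); print("err mm chest",(CH.inv().apply(s['tcp_pos']-np.array(k['p']))*1000).round(1),"rot err deg",np.rad2deg((Ro.from_quat(k['q']).inv()*R).magnitude()).round(2),"F chest",CH.inv().apply(s['ft_force']).round(1))
E
python3 - <<'E'
from h import *
k=load(); p0=np.array(k['p']); R0=frame(np.deg2rad(yw))
plan2([(.55,p0+[0,0,.0187],0)]*3+[(.55,p0+[0,0,.0187+.17],0)],(p0,R0))
plan2([(.55,btn(1.71)+[0,0,.02],60)])
E
```

```text
[[0.55, [0.0, 0.0, 0.0], [0.0, 0.0, 0.0]], [0.55, [0.0, 0.0, 0.0], [0.0, 0.0, 0.0]], [0.55, [0.0, 0.0, 0.0], [0.0, 0.0, 0.0]], [0.55, [0.0, 0.0, -0.17], [0.0, 0.0, 0.0]]]
[[0.55, [-0.119, 0.0, 0.044], [0.0, 60.0, 0.0]]]
```

Emit:
carry_out([
  [0.55, [0, 0, 0], [0, 0, 0]],
  [0.55, [0, 0, 0], [0, 0, 0]],
  [0.55, [0, 0, 0], [0, 0, 0]],
  [0.55, [0, 0, -0.06], [0, 0, 0]],
  [0.55, [0, 0, -0.12], [0, 0, 0]],
  [0.55, [0, 0, -0.17], [0, 0, 0]],
  [0.55, [0, 0, -0.17], [0, 0, 0]],
])

```text
clock: 18.02
tcp_pos: [0.6197, -0.0011, 0.2423]
tool_rot: [0.001, 0.905, 0.425, 0.003]
ft_force: [0.3, -0.8, 0.7]
width: 0.448
finger_force: 0.0
```

Emit:
carry_out([
  [0.55, [-0.119, 0, 0.044], [0, 60, 0]],
  [0.55, [-0.119, 0, 0.044], [0, 60, 0]],
  [0.55, [-0.119, 0, 0.044], [0, 60, 0]],
  [0.55, [-0.119, 0, 0.044], [0, 60, 0]],
  [0.55, [-0.119, 0, 0.044], [0, 60, 0]],
  [0.55, [-0.119, 0, 0.044], [0, 60, 0]],
  [0.55, [-0.119, 0, 0.044], [0, 60, 0]],
  [0.55, [-0.119, 0, 0.044], [0, 60, 0]],
])

```text
clock: 19.02
tcp_pos: [0.5395, -0.0964, 0.1912]
tool_rot: [-0.215, 0.786, 0.361, 0.454]
ft_force: [0.2, 0.0, 0.1]
width: 0.449
finger_force: 0.0
```

```bash
python3 - <<'E'
from h import *
st2()
plan2([(.55,btn(0)+[0,0,.12],-25)])
E
```

```text
t 19.02 tcp [ 0.53949305 -0.09640892  0.19119061] yaz -40.29 z [ 0.558  0.666 -0.495] F [0.2 0.  0.1] w 0.44856695283742004 ff 0.0 q [ 1.24  0.94 -0.84  2.13 -1.07  0.47  0.97]
err mm chest [ 0.1 -4.7 -2.9] rot err deg 0.95 F chest [0.2 0.2 0.1]
[[0.55, [0.034, 0.0, 0.111], [-0.0, -85.0, -0.0]]]
```

```bash
python3 - <<'E'
from h import *
B=lambda t:btn(t)+CH.apply([0,.0015,0])
k=json.load(open('cmd2.json'))
# undo the last plan: rebuild from test pose
p,R=pose(btn(1.71)+[0,0,.02],60)
plan2([(.55,B(0)+[0,0,.12],-28)],(p,R))
plan2([(.55,B(0)+[0,0,z],-28) for z in(.08,.04,.015,-.002)])
E
```

```text
[[0.55, [0.034, -0.0, 0.111], [0.0, -88.0, -0.0]]]
[[0.55, [0.019, 0.0, 0.035], [-0.0, -0.0, -0.0]], [0.55, [0.038, 0.0, 0.071], [-0.0, -0.0, -0.0]], [0.55, [0.049, 0.0, 0.093], [-0.0, -0.0, -0.0]], [0.55, [0.057, 0.0, 0.108], [-0.0, -0.0, -0.0]]]
```

Emit:
carry_out([
  [0.55, [-0.01, 0, -0.06], [0, 0, 0]],
  [0.55, [0.033, 0, 0.113], [0, -88, 0]],
  [0.55, [0.033, 0, 0.113], [0, -88, 0]],
  [0.55, [0.033, 0, 0.113], [0, -88, 0]],
  [0.55, [0.033, 0, 0.113], [0, -88, 0]],
  [0.55, [0.033, 0, 0.113], [0, -88, 0]],
  [0.55, [0.033, 0, 0.113], [0, -88, 0]],
  [0.55, [0.033, 0, 0.113], [0, -88, 0]],
  [0.55, [0.033, 0, 0.113], [0, -88, 0]],
  [0.55, [0.033, 0, 0.113], [0, -88, 0]],
  [0.55, [0.033, 0, 0.113], [0, -88, 0]],
  [0.55, [0.033, 0, 0.113], [0, -88, 0]],
])

```text
clock: 20.52
tcp_pos: [0.6152, 0.0026, 0.1676]
tool_rot: [0.104, 0.877, 0.417, -0.217]
ft_force: [-0.7, -0.1, 0.2]
width: 0.45
finger_force: 0.0
```

```bash
python3 - <<'E'
from h import *
p,R=pose(btn(1.71)+[0,0,.02],60)
B=lambda t:btn(t)+CH.apply([0,.0015,0])
p1=p+R.apply([.033,0,.113]); R1=R*Ro.from_rotvec(np.deg2rad([0,-88,0]))
json.dump(dict(p=p1.tolist(),q=R1.as_quat().tolist()),open('cmd2.json','w')); st2()
plan2([(.55,B(0)+[0,0,z],-28) for z in(.08,.04,.015,-.002)])
E
```

```text
t 20.52 tcp [0.6151956  0.00255893 0.16761252] yaz -39.14 z [-0.294 -0.363 -0.884] F [-0.7 -0.1  0.2] w 0.44951985009045964 ff 0.0 q [-0.46  0.9   0.48  1.36 -0.03  1.29 -0.75]
err mm chest [-4.6  5.1  1. ] rot err deg 0.49 F chest [-0.5 -0.6  0.2]
[[0.55, [0.017, -0.0, 0.034], [-0.0, -0.0, -0.0]], [0.55, [0.036, -0.0, 0.069], [-0.0, -0.0, -0.0]], [0.55, [0.047, -0.0, 0.092], [-0.0, -0.0, -0.0]], [0.55, [0.055, -0.0, 0.107], [-0.0, -0.0, -0.0]]]
```

Emit:
carry_out([
  [0.55, [0, 0, 0], [0, 0, 0]],
  [0.55, [0, 0, 0], [0, 0, 0]],
  [0.55, [0.017, 0, 0.034], [0, 0, 0]],
  [0.55, [0.036, 0, 0.069], [0, 0, 0]],
  [0.55, [0.036, 0, 0.069], [0, 0, 0]],
])

```text
clock: 21.15
tcp_pos: [0.6118, -0.0057, 0.087]
tool_rot: [0.102, 0.878, 0.412, -0.221]
ft_force: [-0.1, -0.9, 0.7]
width: 0.45
finger_force: 0.0
```

```bash
python3 - <<'E'
from h import *
B=lambda t:btn(t)+CH.apply([0,.0015,0])
p,R=pose(B(0)+[0,0,.04],-28); json.dump(dict(p=p.tolist(),q=R.as_quat().tolist()),open('cmd2.json','w')); st2()
plan2([(.55,B(0)+[0,0,z],-28) for z in(.02,.008,-.002)])
E
```

```text
t 21.15 tcp [ 0.61183171 -0.00569414  0.08703012] yaz -39.81 z [-0.305 -0.361 -0.881] F [-0.1 -0.9  0.7] w 0.44954794911702184 ff 0.0 q [-0.43  1.    0.46  1.4  -0.05  1.16 -0.77]
err mm chest [-1.9 -2.2 -1.5] rot err deg 0.35 F chest [ 0.5 -0.8  0.7]
[[0.55, [0.009, 0.0, 0.018], [0.0, 0.0, 0.0]], [0.55, [0.015, 0.0, 0.028], [0.0, 0.0, 0.0]], [0.55, [0.02, 0.0, 0.037], [0.0, 0.0, 0.0]]]
```

Emit:
carry_out([
  [0.55, [0.009, 0, 0.018], [0, 0, 0]],
  [0.55, [0.015, 0, 0.028], [0, 0, 0]],
  [0.55, [0.02, 0, 0.037], [0, 0, 0]],
  [0.55, [0.02, 0, 0.037], [0, 0, 0]],
  [0.55, [0.02, 0, 0.037], [0, 0, 0]],
  [1, [0.02, 0, 0.037], [0, 0, 0]],
  [1, [0.02, 0, 0.037], [0, 0, 0]],
  [1, [0.02, 0, 0.037], [0, 0, 0]],
  [1, [0.02, 0, 0.037], [0, 0, 0]],
  [1, [0.02, 0, 0.037], [0, 0, 0]],
  [1, [0.02, 0, 0.037], [0, 0, 0]],
])

```text
clock: 22.52
tcp_pos: [0.616, -0.0052, 0.0472]
tool_rot: [0.104, 0.878, 0.413, -0.218]
ft_force: [4.9, -2.5, 2.4]
width: 0.175
finger_force: 58.4
```

```bash
cat >> h.py <<'E'
B=lambda t:btn(t)+CH.apply([0,.0015,-.002])
phi=lambda t:-28+78*t/1.72
E
python3 - <<'E'
from h import *
st2()
plan2([(1,B(t),phi(t)) for t in np.linspace(.03,.3,9)])
E
```

```text
t 22.52 tcp [ 0.61597571 -0.00522396  0.04715688] yaz -39.61 z [-0.297 -0.362 -0.884] F [ 4.9 -2.5  2.4] w 0.17495813862692888 ff 58.44173848628998 q [-0.43  1.05  0.45  1.41 -0.06  1.1  -0.78]
err mm chest [1.  0.5 0.7] rot err deg 0.19 F chest [5.4 1.2 2.4]
[[1, [-0.002, 0.0, -0.003], [-0.0, 1.4, 0.0]], [1, [-0.003, 0.0, -0.007], [-0.0, 2.9, 0.0]], [1, [-0.005, 0.0, -0.01], [-0.0, 4.4, 0.0]], [1, [-0.007, 0.0, -0.013], [-0.0, 6.0, 0.0]], [1, [-0.009, -0.0, -0.017], [-0.0, 7.5, 0.0]], [1, [-0.011, 0.0, -0.02], [0.0, 9.0, 0.0]], [1, [-0.013, 0.0, -0.023], [-0.0, 10.5, 0.0]], [1, [-0.015, 0.0, -0.026], [-0.0, 12.1, 0.0]], [1, [-0.017, 0.0, -0.029], [-0.0, 13.6, 0.0]]]
```

Emit:
carry_out([
  [1, [-0.002, 0, -0.003], [0, 1.4, 0]],
  [1, [-0.003, 0, -0.007], [0, 2.9, 0]],
  [1, [-0.005, 0, -0.01], [0, 4.4, 0]],
  [1, [-0.007, 0, -0.013], [0, 6, 0]],
  [1, [-0.009, 0, -0.017], [0, 7.5, 0]],
  [1, [-0.011, 0, -0.02], [0, 9, 0]],
  [1, [-0.013, 0, -0.023], [0, 10.5, 0]],
  [1, [-0.015, 0, -0.026], [0, 12.1, 0]],
  [1, [-0.017, 0, -0.029], [0, 13.6, 0]],
  [1, [-0.017, 0, -0.029], [0, 13.6, 0]],
])

```text
clock: 23.78
tcp_pos: [0.6154, -0.0058, 0.081]
tool_rot: [0.054, 0.898, 0.422, -0.111]
ft_force: [5.4, -2.0, -0.5]
width: 0.17
finger_force: 58.6
```

```bash
python3 - <<'E'
from h import *
st2()
plan2([(1,B(t),phi(t)) for t in np.linspace(.34,.74,11)])
E
```

```text
t 23.77 tcp [ 0.61542768 -0.0057771   0.08104315] yaz -39.68 z [-0.154 -0.191 -0.969] F [ 5.4 -2.  -0.5] w 0.16959017759084258 ff 58.59422028064728 q [-0.34  0.88  0.38  1.58 -0.14  0.9  -0.67]
err mm chest [0.9 1.2 1. ] rot err deg 0.28 F chest [ 5.4  1.9 -0.5]
[[1, [-0.002, 0.0, -0.004], [-0.0, 1.8, 0.0]], [1, [-0.004, -0.0, -0.008], [0.0, 3.6, 0.0]], [1, [-0.007, 0.0, -0.012], [-0.0, 5.4, 0.0]], [1, [-0.009, 0.0, -0.016], [0.0, 7.3, 0.0]], [1, [-0.012, -0.0, -0.02], [-0.0, 9.1, 0.0]], [1, [-0.015, 0.0, -0.023], [-0.0, 10.9, 0.0]], [1, [-0.017, -0.0, -0.027], [-0.0, 12.7, 0.0]], [1, [-0.02, 0.0, -0.03], [-0.0, 14.5, 0.0]], [1, [-0.024, -0.0, -0.033], [-0.0, 16.3, -0.0]], [1, [-0.027, -0.0, -0.036], [-0.0, 18.1, -0.0]], [1, [-0.03, -0.0, -0.039], [-0.0, 20.0, 0.0]]]
```

Forces stay low, so turning the tool with the stay works.

Emit:
carry_out([
  [1, [-0.002, 0, -0.004], [0, 1.8, 0]],
  [1, [-0.004, 0, -0.008], [0, 3.6, 0]],
  [1, [-0.007, 0, -0.012], [0, 5.4, 0]],
  [1, [-0.009, 0, -0.016], [0, 7.3, 0]],
  [1, [-0.012, 0, -0.02], [0, 9.1, 0]],
  [1, [-0.015, 0, -0.023], [0, 10.9, 0]],
  [1, [-0.017, 0, -0.027], [0, 12.7, 0]],
  [1, [-0.02, 0, -0.03], [0, 14.5, 0]],
  [1, [-0.024, 0, -0.033], [0, 16.3, 0]],
  [1, [-0.027, 0, -0.036], [0, 18.1, 0]],
  [1, [-0.03, 0, -0.039], [0, 20, 0]],
  [1, [-0.03, 0, -0.039], [0, 20, 0]],
])

```text
clock: 25.28
tcp_pos: [0.6033, -0.0205, 0.1266]
tool_rot: [-0.02, 0.904, 0.424, 0.047]
ft_force: [6.1, -0.6, -0.0]
width: 0.173
finger_force: 59.0
```

```bash
python3 - <<'E'
from h import *
st2()
plan2([(1,B(t),phi(t)) for t in np.linspace(.78,1.18,11)])
E
```

```text
t 25.27 tcp [ 0.60329906 -0.02046238  0.12656819] yaz -39.76 z [ 0.067  0.076 -0.995] F [ 6.1 -0.6 -0. ] w 0.172986940011285 ff 59.001540541648865 q [-0.07  0.67  0.16  1.81 -0.31  0.62 -0.39]
err mm chest [0.9 1.5 1.3] rot err deg 0.33 F chest [ 5.1  3.4 -0. ]
[[1, [-0.003, 0.0, -0.004], [-0.0, 1.8, -0.0]], [1, [-0.005, -0.0, -0.008], [-0.0, 3.6, -0.0]], [1, [-0.008, 0.0, -0.011], [-0.0, 5.4, -0.0]], [1, [-0.011, 0.0, -0.015], [-0.0, 7.2, -0.0]], [1, [-0.014, 0.0, -0.018], [-0.0, 9.0, -0.0]], [1, [-0.017, 0.0, -0.021], [-0.0, 10.8, -0.0]], [1, [-0.02, 0.0, -0.024], [-0.0, 12.7, -0.0]], [1, [-0.023, 0.0, -0.027], [0.0, 14.5, -0.0]], [1, [-0.027, 0.0, -0.03], [-0.0, 16.3, -0.0]], [1, [-0.03, 0.0, -0.033], [-0.0, 18.1, -0.0]], [1, [-0.034, -0.0, -0.035], [-0.0, 19.9, -0.0]]]
```

Emit:
carry_out([
  [1, [-0.003, 0, -0.004], [0, 1.8, 0]],
  [1, [-0.005, 0, -0.008], [0, 3.6, 0]],
  [1, [-0.008, 0, -0.011], [0, 5.4, 0]],
  [1, [-0.011, 0, -0.015], [0, 7.2, 0]],
  [1, [-0.014, 0, -0.018], [0, 9, 0]],
  [1, [-0.017, 0, -0.021], [0, 10.8, 0]],
  [1, [-0.02, 0, -0.024], [0, 12.7, 0]],
  [1, [-0.023, 0, -0.027], [0, 14.5, 0]],
  [1, [-0.027, 0, -0.03], [0, 16.3, 0]],
  [1, [-0.03, 0, -0.033], [0, 18.1, 0]],
  [1, [-0.034, 0, -0.035], [0, 19.9, 0]],
  [1, [-0.034, 0, -0.035], [0, 19.9, 0]],
])

```text
clock: 26.78
tcp_pos: [0.579, -0.0497, 0.1579]
tool_rot: [-0.093, 0.883, 0.413, 0.201]
ft_force: [4.7, -0.4, 2.4]
width: 0.174
finger_force: 58.8
```

```bash
python3 - <<'E'
from h import *
st2()
plan2([(1,B(t),phi(t)) for t in np.linspace(1.23,1.73,11)])
E
```

```text
t 26.77 tcp [ 0.57904168 -0.0497257   0.15793804] yaz -39.84 z [ 0.278  0.332 -0.901] F [ 4.7 -0.4  2.4] w 0.17370896178207035 ff 58.82063448429108 q [ 0.48  0.6  -0.29  2.   -0.6   0.42  0.09]
err mm chest [0.9 0.7 1.2] rot err deg 0.3 F chest [3.9 2.7 2.4]
[[1, [-0.003, 0.0, -0.005], [0.0, 2.3, 0.0]], [1, [-0.007, 0.0, -0.009], [0.0, 4.5, 0.0]], [1, [-0.01, 0.0, -0.013], [-0.0, 6.8, 0.0]], [1, [-0.014, 0.0, -0.016], [0.0, 9.1, -0.0]], [1, [-0.019, 0.0, -0.02], [0.0, 11.3, 0.0]], [1, [-0.023, 0.0, -0.023], [-0.0, 13.6, -0.0]], [1, [-0.028, 0.0, -0.027], [-0.0, 15.9, -0.0]], [1, [-0.032, 0.0, -0.029], [-0.0, 18.2, -0.0]], [1, [-0.037, 0.0, -0.032], [-0.0, 20.4, 0.0]], [1, [-0.042, 0.0, -0.034], [-0.0, 22.7, -0.0]], [1, [-0.047, 0.0, -0.037], [-0.0, 25.0, 0.0]]]
```

Emit:
carry_out([
  [1, [-0.003, 0, -0.005], [0, 2.3, 0]],
  [1, [-0.007, 0, -0.009], [0, 4.5, 0]],
  [1, [-0.01, 0, -0.013], [0, 6.8, 0]],
  [1, [-0.014, 0, -0.016], [0, 9.1, 0]],
  [1, [-0.019, 0, -0.02], [0, 11.3, 0]],
  [1, [-0.023, 0, -0.023], [0, 13.6, 0]],
  [1, [-0.028, 0, -0.027], [0, 15.9, 0]],
  [1, [-0.032, 0, -0.029], [0, 18.2, 0]],
  [1, [-0.037, 0, -0.032], [0, 20.4, 0]],
  [1, [-0.042, 0, -0.034], [0, 22.7, 0]],
  [1, [-0.047, 0, -0.037], [0, 25, 0]],
  [1, [-0.047, 0, -0.037], [0, 25, 0]],
])

```text
clock: 28.28
tcp_pos: [0.5408, -0.0955, 0.1698]
tool_rot: [-0.182, 0.819, 0.382, 0.387]
ft_force: [2.7, -2.0, 1.6]
width: 0.162
finger_force: 63.5
```

```bash
python3 - <<'E'
from h import *
st2(); s,R=tool(); g=CH.inv().apply(s["tcp_pos"]-.0187*R.apply([0,0,1])-c)*1000; print(g, np.arctan2(g[2]-61,g[1]+63.5))
im,_=bot.get_image("side"); cv2.imwrite("pics/up.png",cv2.resize(im[80:200,195:325,::-1],None,fx=5,fy=5,interpolation=cv2.INTER_CUBIC))
E
```

```text
t 28.27 tcp [ 0.54082641 -0.09546027  0.16978155] yaz -39.89 z [ 0.495  0.594 -0.635] F [ 2.7 -2.   1.6] w 0.16217157193642665 ff 63.52090001106262 q [ 1.19  0.88 -0.87  2.12 -0.82  0.34  0.66]
err mm chest [ 0.6 -0.5 -0.1] rot err deg 0.33 F chest [3.4 0.2 1.6]
[ -9.48101454 -83.32849645 179.65268553] 1.7363799826509707
```

View pics/up.png

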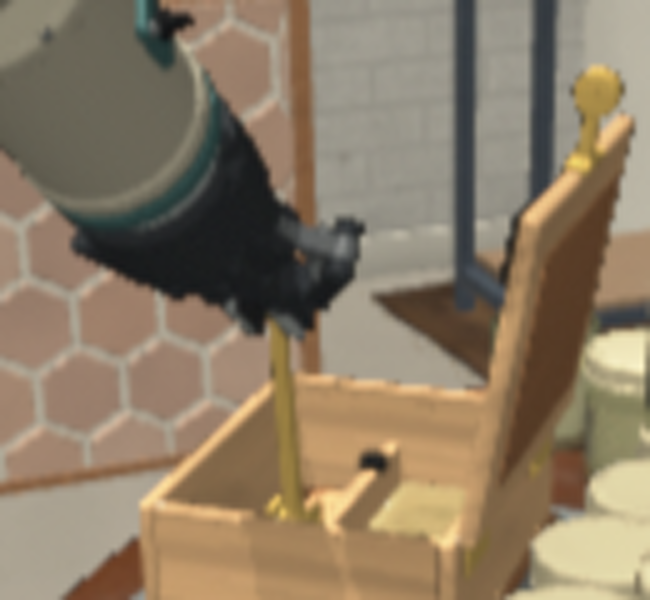

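The stay stands just past upright, with its bar running from (290,510) up to (278,325) in the crop, and the lid is still back. Releasing and backing out along the tool axis.

Emit:
carry_out([
  [1, [0, 0, 0], [0, 0, 0]],
  [1, [0, 0, 0], [0, 0, 0]],
  [0.6, [0, 0, 0], [0, 0, 0]],
  [0.6, [0, 0, 0], [0, 0, 0]],
  [0.6, [0, 0, 0], [0, 0, 0]],
  [0.6, [0, 0, -0.02], [0, 0, 0]],
  [0.6, [0, 0, -0.05], [0, 0, 0]],
  [0.6, [0, 0, -0.09], [0, 0, 0]],
  [0.6, [0, 0, -0.09], [0, 0, 0]],
  [0.6, [0, 0, -0.09], [0, 0, 0]],
])

```text
clock: 29.58
tcp_pos: [0.4957, -0.1466, 0.2271]
tool_rot: [-0.182, 0.818, 0.385, 0.386]
ft_force: [-0.1, 0.1, 0.2]
width: 0.403
finger_force: 0.0
```

```bash
python3 - <<'E'
from h import *
k=json.load(open('cmd2.json')); R0=Ro.from_quat(k['q']); p0=np.array(k['p'])+R0.apply([0,0,-.09])
json.dump(dict(p=p0.tolist(),q=k['q']),open('cmd2.json','w')); st2()
# untilt and rise, then turn over the pull
p1=W([-60,-130,345]); R1=frame(np.deg2rad(yw))
f=lambda a,b,c,d:print(b and np.round(a[1].inv().apply(c-a[0]),3).tolist(),np.rad2deg((a[1].inv()*d).as_rotvec()).round(1).tolist())
f((p0,R0),1,p1,R1)
p2=pull(1.74)+[0,0,.07-.019]; R2=frame(np.deg2rad(LY))
f((p1,R1),1,p2,R2)
im,_=bot.get_image("side"); cv2.imwrite("pics/rel.png",cv2.resize(im[80:200,195:325,::-1],None,fx=5,fy=5,interpolation=cv2.INTER_CUBIC))
E
```

```text
t 29.57 tcp [ 0.49568211 -0.14659483  0.22706211] yaz -39.59 z [ 0.492  0.595 -0.636] F [-0.1  0.1  0.2] w 0.40306327389282653 ff 0.0 q [ 1.29  0.73 -0.8   2.08 -0.74  0.59  0.6 ]
err mm chest [-1.6  0.7 -0.1] rot err deg 0.04 F chest [-0.2 -0.   0.2]
[0.097, -0.05, -0.07] [-0.0, -50.5, 0.0]
[0.13, 0.177, 0.031] [0.0, 0.0, -90.0]
```

View pics/rel.png

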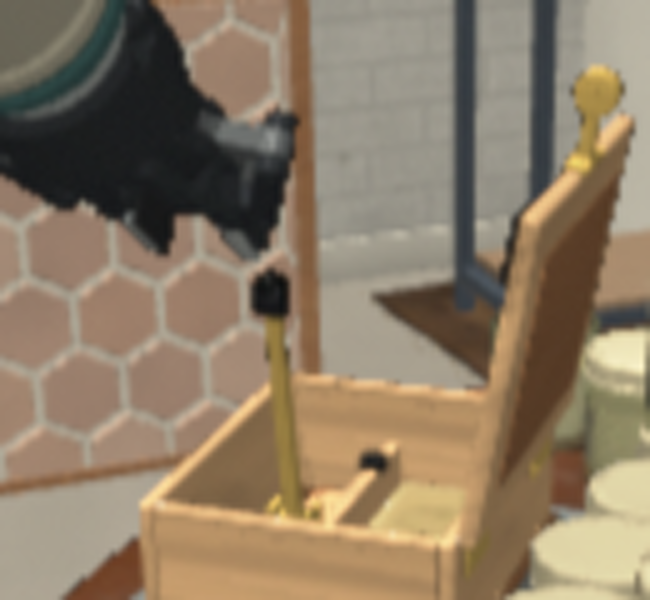

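The stay stands free on its stop with its button at (270,295) in the crop, and the lid still leans back with the pull at (597,88). Going back to the pull.

Emit:
carry_out([
  [0.6, [0.097, -0.05, -0.07], [0, -50.5, 0]],
  [0.6, [0.097, -0.05, -0.07], [0, -50.5, 0]],
  [0.6, [0.097, -0.05, -0.07], [0, -50.5, 0]],
  [0.6, [0.097, -0.05, -0.07], [0, -50.5, 0]],
  [0.6, [0.097, -0.05, -0.07], [0, -50.5, 0]],
  [0.6, [0.097, -0.05, -0.07], [0, -50.5, 0]],
  [0.6, [0.097, -0.05, -0.07], [0, -50.5, 0]],
  [0.6, [0.097, -0.05, -0.07], [0, -50.5, 0]],
])

```text
clock: 30.62
tcp_pos: [0.4612, -0.111, 0.3458]
tool_rot: [-0.001, 0.906, 0.424, -0.001]
ft_force: [-0.3, 0.2, -0.8]
width: 0.399
finger_force: 0.0
```

```bash
python3 - <<'E'
from h import *
st(); print(W([-60,-130,345]))
E
```

```text
t 30.62 tcp [ 0.461172   -0.1110403   0.34577143] yaz -39.82 z [-0.002  0.001 -1.   ] F [-0.3  0.2 -0.8] w 0.3992366816409077 ff 0.0 q [ 0.52  0.27 -0.45  1.81  0.13  1.09 -0.67]
[ 0.46290409 -0.11032128  0.347     ]
```

Emit:
carry_out([
  [0.6, [0.13, 0.177, 0.01], [0, 0, -90]],
  [0.6, [0.13, 0.177, 0.01], [0, 0, -90]],
  [0.6, [0.13, 0.177, 0.01], [0, 0, -90]],
  [0.6, [0.13, 0.177, 0.01], [0, 0, -90]],
  [0.6, [0.13, 0.177, 0.01], [0, 0, -90]],
  [0.6, [0.13, 0.177, 0.01], [0, 0, -90]],
  [0.6, [0.13, 0.177, 0.01], [0, 0, -90]],
  [0.6, [0.13, 0.177, 0.01], [0, 0, -90]],
  [0.6, [0.13, 0.177, 0.01], [0, 0, -90]],
  [0.6, [0.13, 0.177, 0.03], [0, 0, -90]],
  [0.6, [0.13, 0.177, 0.03], [0, 0, -90]],
  [0.6, [0.13, 0.177, 0.03], [0, 0, -90]],
])

```text
clock: 32.12
tcp_pos: [0.6813, -0.124, 0.3169]
tool_rot: [-0.0, 0.34, 0.94, 0.0]
ft_force: [0.5, -0.1, 1.2]
width: 0.4
finger_force: 0.0
```

```bash
python3 - <<'E'
from h import *
p=W([-60,-130,345])+frame(np.deg2rad(yw)).apply([.13,.177,.03]); json.dump(dict(p=p.tolist(),a=LY),open('cmd.json','w'))
st(); loc()
plan([(.6,pull(1.75)+CH.apply([0,.0015,z]),LY) for z in(.03,.01,0)])
E
```

```text
t 32.12 tcp [ 0.68127192 -0.12401542  0.31686229] yaz 50.22 z [ 0.  0. -1.] F [ 0.5 -0.1  1.2] w 0.3996671303367075 ff 0.0 q [ 0.52  0.72 -0.77  1.25  0.49  1.36  0.65]
grasp chest mm [117.   -1.4 333.9] cmd [117.  -0. 334.] F chest [0.4 0.3 1.2] ff 0.0 w 0.3996671303367075
[[0.6, [-0.002, 0.002, 0.041], [0, 0, -0.0]], [0.6, [-0.002, 0.002, 0.061], [0, 0, -0.0]], [0.6, [-0.002, 0.002, 0.071], [0, 0, -0.0]]]
```

Emit:
carry_out([
  [0.6, [-0.002, 0.002, 0], [0, 0, 0]],
  [0.6, [-0.002, 0.002, 0.041], [0, 0, 0]],
  [0.6, [-0.002, 0.002, 0.061], [0, 0, 0]],
  [0.6, [-0.002, 0.002, 0.071], [0, 0, 0]],
  [0.6, [-0.002, 0.002, 0.071], [0, 0, 0]],
  [1, [-0.002, 0.002, 0.071], [0, 0, 0]],
  [1, [-0.002, 0.002, 0.071], [0, 0, 0]],
  [1, [-0.002, 0.002, 0.071], [0, 0, 0]],
  [1, [-0.002, 0.002, 0.071], [0, 0, 0]],
  [1, [-0.002, 0.002, 0.071], [0, 0, 0]],
  [1, [-0.002, 0.002, 0.071], [0, 0, 0]],
])

```text
clock: 33.5
tcp_pos: [0.6841, -0.1234, 0.2471]
tool_rot: [0.0, 0.34, 0.941, -0.001]
ft_force: [-2.9, -2.6, 6.0]
width: 0.151
finger_force: 59.6
```

```bash
cat >> h.py <<'E'
PL=lambda t:pull(t)+CH.apply([0,.0015,0])
E
python3 - <<'E'
from h import *
st(); loc()
plan([(1,PL(t),LY) for t in np.linspace(1.72,1.34,11)])
E
```

```text
t 33.5 tcp [ 0.68412122 -0.12337359  0.24706248] yaz 50.28 z [ 0.    -0.002 -1.   ] F [-2.9 -2.6  6. ] w 0.15099302083468377 ff 59.58631217479706 q [ 0.51  0.78 -0.75  1.34  0.53  1.22  0.61]
grasp chest mm [118.8   1.  264.1] cmd [119.   2. 263.] F chest [-0.6 -3.9  6. ] ff 59.58631217479706 w 0.15099302083468377
[[1, [0.006, -0.0, -0.001], [0, 0, -0.0]], [1, [0.013, -0.0, -0.002], [0, 0, -0.0]], [1, [0.02, -0.0, -0.003], [0, 0, -0.0]], [1, [0.027, -0.0, -0.004], [0, 0, -0.0]], [1, [0.035, -0.0, -0.004], [0, 0, -0.0]], [1, [0.042, -0.0, -0.004], [0, 0, -0.0]], [1, [0.049, -0.0, -0.004], [0, 0, -0.0]], [1, [0.056, -0.0, -0.003], [0, 0, -0.0]], [1, [0.064, -0.0, -0.002], [0, 0, -0.0]], [1, [0.071, -0.0, -0.001], [0, 0, -0.0]], [1, [0.078, -0.0, -0.0], [0, 0, -0.0]]]
```

Emit:
carry_out([
  [1, [0.006, 0, -0.001], [0, 0, 0]],
  [1, [0.013, 0, -0.002], [0, 0, 0]],
  [1, [0.02, 0, -0.003], [0, 0, 0]],
  [1, [0.027, 0, -0.004], [0, 0, 0]],
  [1, [0.035, 0, -0.004], [0, 0, 0]],
  [1, [0.042, 0, -0.004], [0, 0, 0]],
  [1, [0.049, 0, -0.004], [0, 0, 0]],
  [1, [0.056, 0, -0.003], [0, 0, 0]],
  [1, [0.064, 0, -0.002], [0, 0, 0]],
  [1, [0.071, 0, -0.001], [0, 0, 0]],
  [1, [0.078, 0, 0], [0, 0, 0]],
  [1, [0.078, 0, 0], [0, 0, 0]],
])

```text
clock: 35.0
tcp_pos: [0.6236, -0.0731, 0.246]
tool_rot: [0.0, 0.339, 0.941, -0.001]
ft_force: [-2.9, -4.1, 5.8]
width: 0.153
finger_force: 60.5
```

```bash
python3 - <<'E'
from h import *
st(); loc()
plan([(1,PL(t),LY) for t in np.linspace(1.31,1.04,10)])
E
```

```text
t 35.0 tcp [ 0.62361372 -0.07306456  0.24600415] yaz 50.35 z [-0.001 -0.002 -1.   ] F [-2.9 -4.1  5.8] w 0.1533765997002057 ff 60.54942548274994 q [ 0.51  0.68 -0.77  1.55  0.51  1.12  0.51]
grasp chest mm [ 40.1   1.1 263. ] cmd [ 41.   2. 263.] F chest [ 0.4 -5.1  5.8] ff 60.54942548274994 w 0.1533765997002057
[[1, [0.006, -0.0, 0.001], [0, 0, -0.0]], [1, [0.011, -0.0, 0.003], [0, 0, -0.0]], [1, [0.017, -0.0, 0.004], [0, 0, -0.0]], [1, [0.022, -0.0, 0.006], [0, 0, -0.0]], [1, [0.028, -0.0, 0.008], [0, 0, -0.0]], [1, [0.033, -0.0, 0.01], [0, 0, -0.0]], [1, [0.038, -0.0, 0.012], [0, 0, -0.0]], [1, [0.044, -0.0, 0.015], [0, 0, -0.0]], [1, [0.049, -0.0, 0.017], [0, 0, -0.0]], [1, [0.054, -0.0, 0.02], [0, 0, -0.0]]]
```

Emit:
carry_out([
  [1, [0.006, 0, 0.001], [0, 0, 0]],
  [1, [0.011, 0, 0.003], [0, 0, 0]],
  [1, [0.017, 0, 0.004], [0, 0, 0]],
  [1, [0.022, 0, 0.006], [0, 0, 0]],
  [1, [0.028, 0, 0.008], [0, 0, 0]],
  [1, [0.033, 0, 0.01], [0, 0, 0]],
  [1, [0.038, 0, 0.012], [0, 0, 0]],
  [1, [0.044, 0, 0.015], [0, 0, 0]],
  [1, [0.049, 0, 0.017], [0, 0, 0]],
  [1, [0.054, 0, 0.02], [0, 0, 0]],
  [1, [0.054, 0, 0.02], [0, 0, 0]],
])

```text
clock: 36.38
tcp_pos: [0.5815, -0.0381, 0.2253]
tool_rot: [-0.001, 0.339, 0.941, -0.001]
ft_force: [-2.8, -5.3, 3.9]
width: 0.148
finger_force: 62.4
```

```bash
python3 - <<'E'
from h import *
st(); loc()
plan([(1,PL(t),LY) for t in np.linspace(1.03,.96,8)])
E
```

```text
t 36.38 tcp [ 0.58153476 -0.03811869  0.22531277] yaz 50.36 z [-0.002 -0.001 -1.   ] F [-2.8 -5.3  3.9] w 0.1484632355451308 ff 62.402533292770386 q [ 0.49  0.64 -0.77  1.7   0.51  1.01  0.42]
grasp chest mm [-14.6   1.3 242.3] cmd [-13.   2. 243.] F chest [ 1.3 -5.9  3.9] ff 62.402533292770386 w 0.1484632355451308
[[1, [0.002, -0.0, 0.001], [0, 0, -0.0]], [1, [0.003, -0.0, 0.002], [0, 0, -0.0]], [1, [0.005, -0.0, 0.003], [0, 0, -0.0]], [1, [0.007, -0.0, 0.004], [0, 0, -0.0]], [1, [0.008, -0.0, 0.005], [0, 0, -0.0]], [1, [0.01, -0.0, 0.006], [0, 0, -0.0]], [1, [0.011, -0.0, 0.007], [0, 0, -0.0]], [1, [0.013, -0.0, 0.008], [0, 0, -0.0]]]
```

Emit:
carry_out([
  [1, [0.002, 0, 0.001], [0, 0, 0]],
  [1, [0.003, 0, 0.002], [0, 0, 0]],
  [1, [0.005, 0, 0.003], [0, 0, 0]],
  [1, [0.007, 0, 0.004], [0, 0, 0]],
  [1, [0.008, 0, 0.005], [0, 0, 0]],
  [1, [0.01, 0, 0.006], [0, 0, 0]],
  [1, [0.011, 0, 0.007], [0, 0, 0]],
  [1, [0.013, 0, 0.008], [0, 0, 0]],
  [1, [0.013, 0, 0.008], [0, 0, 0]],
  [1, [0.013, 0, 0.008], [0, 0, 0]],
])

```text
clock: 37.62
tcp_pos: [0.5717, -0.03, 0.2175]
tool_rot: [-0.001, 0.339, 0.941, -0.001]
ft_force: [-3.3, -4.4, 3.6]
width: 0.15
finger_force: 63.1
```

```bash
python3 - <<'E'
from h import *
st(); loc()
E
```

```text
t 37.62 tcp [ 0.57172798 -0.02999658  0.21746168] yaz 50.34 z [-0.002 -0.001 -1.   ] F [-3.3 -4.4  3.6] w 0.15031009048141203 ff 63.092923164367676 q [ 0.48  0.64 -0.77  1.74  0.52  0.98  0.39]
grasp chest mm [-27.4   1.3 234.5] cmd [-26.   2. 235.] F chest [ 0.2 -5.5  3.6] ff 63.092923164367676 w 0.15031009048141203
```

```bash
cat >> h.py <<'E'
def lidang():
    im,P,C,UV=cloud("top"); L=CH.inv().apply(P-c)*1000
    w=(abs(L[:,1])<85)&(abs(L[:,1])>50)&(L[:,0]>-5)&(L[:,0]<70)&(L[:,2]>95)&(L[:,2]<230)
    for s in(1,-1):
        k=w&(L[:,1]*s>0)
        if k.sum()>20:
            x,z=L[k,0],L[k,2]
            for _ in range(4):
                p=np.polyfit(x,z,1); r=abs(z-np.polyval(p,x)); g=r<max(6,2*np.median(r)); x,z=x[g],z[g]
            print("lid angle",s,len(x),np.arctan(-p[0]).round(3),"z at x=40",np.polyval(p,40).round(1))
    im,P,C,UV=cloud("side"); L=CH.inv().apply(P-c)*1000
    hsv=cv2.cvtColor(im,cv2.COLOR_RGB2HSV)[UV[:,1],UV[:,0]]
    k=(hsv[:,2]<70)&(abs(L[:,0]+10)<20)&(abs(L[:,1]+82)<30)&(abs(L[:,2]-180)<30); print("button px",k.sum(),L[k].mean(0).round(1) if k.any() else "")
E
python3 - <<'E'
from h import *
lidang()
for t in(.92,.95,.98,1.02): print(t,"expect top-face z at x=40:",(75+40*np.tan(t)+10/np.cos(t)).round(1))
E
```

```text
lid angle 1 518 0.97 z at x=40 153.6
lid angle -1 624 0.967 z at x=40 152.8
button px 59 [ -4.8 -90.1 186.5]
0.92 expect top-face z at x=40: 144.0
0.95 expect top-face z at x=40: 148.1
0.98 expect top-face z at x=40: 152.6
1.02 expect top-face z at x=40: 159.2
```

The camera gives a lid angle of about 0.97–0.98, and the button is still up. I'll probe slightly lower for contact.

Emit:
carry_out([
  [1, [0.001, 0, 0.001], [0, 0, 0]],
  [1, [0.003, 0, 0.002], [0, 0, 0]],
  [1, [0.004, 0, 0.003], [0, 0, 0]],
  [1, [0.004, 0, 0.003], [0, 0, 0]],
])

```text
clock: 38.22
tcp_pos: [0.5706, -0.0289, 0.2163]
tool_rot: [0.002, 0.34, 0.941, -0.001]
ft_force: [-3.0, -7.3, 13.5]
width: 0.152
finger_force: 64.6
```

```bash
python3 - <<'E'
from h import *
k=load(); k['p']=(np.array(k['p'])+CH.apply([-.004,0,-.003])).tolist(); json.dump(k,open('cmd.json','w'))
loc(); lidang()
E
```

```text
grasp chest mm [-28.9   1.4 233.3] cmd [-30.   2. 232.] F chest [ 2.3 -7.6 13.5] ff 64.57917809486389 w 0.15198451368477653
lid angle 1 546 0.961 z at x=40 152.1
lid angle -1 633 0.958 z at x=40 151.3
button px 54 [ -5.3 -89.9 185.6]
```

Contact: the stay now bears the lid, with 13.5 N upward on the tool. Backing off a little, releasing and rising.

Emit:
carry_out([
  [1, [-0.002, 0, -0.002], [0, 0, 0]],
  [1, [-0.002, 0, -0.002], [0, 0, 0]],
  [0.8, [-0.002, 0, -0.002], [0, 0, 0]],
  [0.6, [-0.002, 0, -0.002], [0, 0, 0]],
  [0.6, [-0.002, 0, -0.002], [0, 0, 0]],
  [0.6, [-0.002, 0, -0.002], [0, 0, 0]],
  [0.6, [-0.002, 0, -0.01], [0, 0, 0]],
  [0.6, [-0.002, 0, -0.03], [0, 0, 0]],
  [0.6, [-0.002, 0, -0.07], [0, 0, 0]],
  [0.6, [-0.002, 0, -0.12], [0, 0, 0]],
  [0.6, [-0.002, 0, -0.12], [0, 0, 0]],
])

```text
clock: 39.7
tcp_pos: [0.5734, -0.0273, 0.3392]
tool_rot: [0.004, 0.339, 0.941, 0.002]
ft_force: [1.1, 0.4, -0.8]
width: 0.399
finger_force: 0.0
```

```bash
python3 - <<'E'
from h import *
st(); lidang()
E
```

```text
t 39.7 tcp [ 0.5734295  -0.02734382  0.3391662 ] yaz 50.34 z [ 0.009  0.001 -1.   ] F [ 1.1  0.4 -0.8] w 0.39904903155703686 ff 0.0 q [ 0.53  0.52 -0.84  1.58  0.4   1.22  0.49]
lid angle 1 579 0.964 z at x=40 152.6
lid angle -1 633 0.963 z at x=40 152.1
button px 59 [ -5.2 -89.2 185.3]
```

The lid rests on the stay and the arm is clear, so I'm handing in.

```bash
python3 -c "
from cell import bot
print(bot.hand_in())"
```

```text
the job is handed in; nothing more can be done
None
```

The job is handed in at about 40 s with the verdict not shown: the stay stood on its stop, the lid rested on it at about 0.96–0.98 rad by camera, the arm was clear, and the candles were not re-measured though no move went near them.

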